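# Shake out the jar and lay the jumper links in the kit tray

### The job

The white jar standing mouth-down on the metal sorting tray is to be emptied: some copper jumper links are still caught on its inner shoulder where you cannot see them, so lift it and, keeping it mouth-down over the tray, shake it until it gets no lighter. Stand the empty jar, still mouth-down, on the green mat, then lay every link flat in a pocket of its own in the grey kit tray, bare copper eye towards the tray's red edge. Do not disturb the other things on the bench.

Things in the scene. Friction and masses are not known exactly. Their poses are not given: they have to be found in the camera images.
- jar_mid (a point): square white opaque jar, 66 x 66 mm, 62 mm high, upturned: it stands on its round neck (56 mm across, 10 mm high), closed base on top. The point is its centre, 31 mm above the rim; its z axis points from mouth to base (up when upturned), x and y are square to its flat sides. Empty it weighs 110 to 185 g, each link 40 g (0.4 N).
- jar_mouth (a point): centre of the jar's mouth, level with its rim, axes as the jar's. The opening is 42 mm; inside, a flat shoulder 15 mm above the rim runs round it. Links lie flat on that shoulder, held by friction alone, until the jar is shaken sideways briskly (about 0.7 g or more) or leant over by some 40 degrees.
- link1_mid (a point): insulated copper jumper link, a flat bar 36 x 16 x 8 mm with rounded long edges, 40 g: one half in a blue sleeve, the other bare copper with a dark 8 mm eye. The point is its centre; its x axis runs along its length towards the bare eye, y across its 16 mm width, z through its 8 mm thickness (it may lie either face up). At the start caught in the jar, or absent.
- link2_mid (a point): insulated copper jumper link, a flat bar 36 x 16 x 8 mm with rounded long edges, 40 g: one half in a blue sleeve, the other bare copper with a dark 8 mm eye. The point is its centre; its x axis runs along its length towards the bare eye, y across its 16 mm width, z through its 8 mm thickness (it may lie either face up). At the start caught in the jar, or absent.
- link3_mid (a point): insulated copper jumper link, a flat bar 36 x 16 x 8 mm with rounded long edges, 40 g: one half in a blue sleeve, the other bare copper with a dark 8 mm eye. The point is its centre; its x axis runs along its length towards the bare eye, y across its 16 mm width, z through its 8 mm thickness (it may lie either face up). At the start caught in the jar, or absent.
- link4_mid (a point): insulated copper jumper link, a flat bar 36 x 16 x 8 mm with rounded long edges, 40 g: one half in a blue sleeve, the other bare copper with a dark 8 mm eye. The point is its centre; its x axis runs along its length towards the bare eye, y across its 16 mm width, z through its 8 mm thickness (it may lie either face up). At the start caught in the jar, or absent.
- link5_mid (a point): insulated copper jumper link, a flat bar 36 x 16 x 8 mm with rounded long edges, 40 g: one half in a blue sleeve, the other bare copper with a dark 8 mm eye. The point is its centre; its x axis runs along its length towards the bare eye, y across its 16 mm width, z through its 8 mm thickness (it may lie either face up). At the start caught in the jar, or absent.
- link6_mid (a point): insulated copper jumper link, a flat bar 36 x 16 x 8 mm with rounded long edges, 40 g: one half in a blue sleeve, the other bare copper with a dark 8 mm eye. The point is its centre; its x axis runs along its length towards the bare eye, y across its 16 mm width, z through its 8 mm thickness (it may lie either face up). At the start caught in the jar, or absent.
- sort_tray: metal sorting tray, 210 x 210 mm, fixed; origin under its centre on the bench, inner floor 4 mm above it, rim 12 mm above it and 4 mm thick.
- kit_tray: grey kit tray, 116 (its x) x 172 mm (its y), fixed; origin under its centre on the bench; the rib along its +x edge is red. Six pockets in two rows of three, their floors 6 mm above the bench.
- pocket1 (a point): centre of the floor of a kit tray pocket, 6 mm above the bench; axes as the kit tray's. The pocket is 41 mm along x and 21 mm along y, a white patch between black ribs 4 mm high; the ribs along its long sides leave the middle 25 mm of its length open for fingers. Pocket rows lie 50 mm apart along x, and 50 mm apart along y.
- pocket2 (a point): centre of the floor of a kit tray pocket, 6 mm above the bench; axes as the kit tray's. The pocket is 41 mm along x and 21 mm along y, a white patch between black ribs 4 mm high; the ribs along its long sides leave the middle 25 mm of its length open for fingers. Pocket rows lie 50 mm apart along x, and 50 mm apart along y.
- pocket3 (a point): centre of the floor of a kit tray pocket, 6 mm above the bench; axes as the kit tray's. The pocket is 41 mm along x and 21 mm along y, a white patch between black ribs 4 mm high; the ribs along its long sides leave the middle 25 mm of its length open for fingers. Pocket rows lie 50 mm apart along x, and 50 mm apart along y.
- pocket4 (a point): centre of the floor of a kit tray pocket, 6 mm above the bench; axes as the kit tray's. The pocket is 41 mm along x and 21 mm along y, a white patch between black ribs 4 mm high; the ribs along its long sides leave the middle 25 mm of its length open for fingers. Pocket rows lie 50 mm apart along x, and 50 mm apart along y.
- pocket5 (a point): centre of the floor of a kit tray pocket, 6 mm above the bench; axes as the kit tray's. The pocket is 41 mm along x and 21 mm along y, a white patch between black ribs 4 mm high; the ribs along its long sides leave the middle 25 mm of its length open for fingers. Pocket rows lie 50 mm apart along x, and 50 mm apart along y.
- pocket6 (a point): centre of the floor of a kit tray pocket, 6 mm above the bench; axes as the kit tray's. The pocket is 41 mm along x and 21 mm along y, a white patch between black ribs 4 mm high; the ribs along its long sides leave the middle 25 mm of its length open for fingers. Pocket rows lie 50 mm apart along x, and 50 mm apart along y.
- red_edge (a point): middle of the kit tray's red edge rib, 6 mm above the bench; its x axis points outwards from the tray across that edge.
- empties_mat: green mat for empty jars, 100 x 100 x 2 mm, fixed; origin at the centre of its underside.
- screwdriver: orange-handled screwdriver lying on the bench, a bystander
- tape_roll: yellow tape roll lying flat, 68 mm across, 19 mm high, a bystander
- crimp_tool: crimping pliers with one black and one yellow handle, lying on the bench, a bystander
- spanner: steel spanner lying on the bench, a bystander

How it is judged:
By the outcome, as a careful person would: the job done as asked, in the order asked, and still so for the second after the job is handed in, with the robot touching nothing.
Of link1, link2, link3, link4, link5, link6 only 4 to 6 are there at a start; the rules pass over those that are not, and their reading is None.
At some moment in a run one of jar may be knocked a few centimetres aside while the robot is not near it.
Once in a run the grip may slacken for a moment while it holds something.
It also fails if it takes over 210 s, if anything falls off the work surface, if the arm or the gripper's body presses on something with over 40 N, if the wrist force passes 120 N, or if a joint passes its speed limit or range.

### The arm

A 6-joint arm with a two-finger parallel gripper is mounted at the origin on the work surface. World frame = base frame: x ahead of the robot, y to its left, z up, the work surface at z = 0. Lengths are in m, angles in rad, forces in N, time in s.
With the tool pointing down it reaches from about 0.3 to 0.95 m from the base axis. Payload 3.1 kg.
Tool frame: the origin (TCP) lies at the very end of the fingers, on their centre line; the grasp point (between the pads) lies 19 mm behind it; z points along the fingers, y is the direction in which the jaws open and shut (so a half turn about z gives the same grasp; the last joint's range is limited). The gripper opens to 85 mm and grips with 20 to 120 N. Pads are 22 mm wide; open, the fingers measure 114 mm over their backs; the gripper's body (76 mm by 85 mm) begins 54 mm behind the grasp point. The pads swing forward as they close: fully open they stand 13 mm farther back than shut.
Start: joints at [1.222, 0.308, 1.634, -0, 1.2, -0.07], TCP at [0.172, 0.601, 0.231] pointing down, gripper open.
Joint ranges: [-3.06, 3.06], [-0.79, 1.96], [0.05, 2.63], [-1.19, 4.34], [0.05, 2.64], [-2.94, 2.94]. Speed limits (rad/s): [2.79, 2.79, 3.14, 3.14, 3.14, 3.14].

### API

Orientations are given as a 3x3 rotation matrix whose columns are the frame's x, y, z axes.
In Python, from plant import arm gives the robot as it stands.
- The arm moves only by the tool arm_command, never from a script. Its argument "series" is a list of rows, each a list of 4 numbers: the shift along the tool's x, y, z in m, then the turn about the tool's z in degrees. In form: [[tx, ty, tz, turn], ...]. A call has 1 to 12 rows; each row is the pose to reach, as a shift and turn from the pose commanded when the call began, along the tool's axes at that moment; what a row does not reach only later rows make up. A row lasts 1/10 s, in which the tool goes at most 50 mm and 8.59 degrees, less where a joint would pass 70% of its speed; a pose out of reach is approached as far as the arm can. A call with a gripper value outside its range is refused whole. "grip" is the finger opening in m, from 0 to 0.0854, set as the call begins (left out, the last holds). The fingers move at their own pace and stop on an object; "force" is the grip in N (left out, the last holds). Time passes only in rows, so rows that repeat a pose let the fingers close. It gives the time, the measured TCP pose, the force and the opening at its end, in the units of the state.
- arm.sense(): the state, without advancing time (a new reading comes with each control period).
- arm.camera(name): name is "scene" or "top" or "wrist"; returns a dict with "image" (384x512x3 uint8, blue, green, red), "mtx" (3x3 intrinsics, pixels), "R" (3x3) and "t" (3): a world point X has camera coordinates R X + t. Camera axes: x right, y down, z forward; pixel columns grow to the right and rows downward; lengths in m; the calibration is good to about 2 mm. A picture is of the moment at which its call begins. There is no depth.
- arm.job_done(): hands the job in, once; it reports no verdict.
The state is a dict: "time_s": time; "q": joint angles; "dq": joint speeds; "joint_torque": joint torques, N m; "eef_pos": TCP position; "eef_rot": TCP orientation; "force": force on the tool from outside, world axes, zero at the start; "moment": the same for the moment, N m; "grip_width": finger opening in m.
Only numpy, scipy, OpenCV 4.12 (cv2) and the standard library are available. Lean on these libraries where they do the work, as an engineer would, in place of code of your own. Each camera call takes 0.05 s, during which the arm holds its last target. There are 200 camera calls.

## Working session

There is one attempt and no reset: what is moved stays moved. The work goes in short steps, Python scripts to look and compute and a tool call to move; the robot and the scene stay as the last step left them, time stands still between calls to the robot, and variables do not carry over. Pictures are saved under pics/ and viewed, about 12 in all and at most 16, crops included, and the job is handed in when it is done.

Besides the shell and the picture viewer there is one more tool, called after "Request:" as name(argument=value, ...) on one line, values as JSON. arm_command: Moves the arm, as the interface text tells. Its arguments: {"type":"object","properties":{"series":{"type":"array"},"grip":{"type":"number"},"force":{"type":"number"}},"required":["series"]}

```bash
ls; mkdir -p pics
cat > h.py <<'E'
import numpy as np, cv2
from plant import arm
def shot(cam,name,crop=None,scale=1):
    c=arm.camera(cam); im=c["image"]
    np.savez('pics/'+name+'.npz',**{k:np.array(c[k]) for k in("image","mtx","R","t")})
    if crop: x0,y0,x1,y1=crop; im=im[y0:y1,x0:x1]
    cv2.imwrite('pics/'+name+'.png',cv2.resize(im,None,fx=scale,fy=scale,interpolation=cv2.INTER_CUBIC))
    return c
def load(name): return dict(np.load('pics/'+name+'.npz'))
def ray(c,px,z):
    d=np.linalg.inv(c["mtx"])@np.array([px[0],px[1],1.]); d=c["R"].T@d; o=-c["R"].T@c["t"]
    return o+d*(z-o[2])/d[2]
def proj(c,X):
    p=c["mtx"]@(c["R"]@np.array(X)+c["t"]); return p[:2]/p[2]
def st():
    s=arm.sense(); print({k:np.round(s[k],4).tolist() for k in("time_s","eef_pos","eef_rot","force","grip_width","q")}); return s
E
python3 - <<'E'
from h import *
st()
shot("top","top0",scale=1.5); shot("scene","scene0",scale=1.5)
E
```

```text
pics
{'time_s': 0.0, 'eef_pos': [0.1717, 0.6001, 0.23], 'eef_rot': [[-0.9614, 0.2752, -0.0008], [0.2752, 0.9614, -0.0022], [0.0002, -0.0023, -1.0]], 'force': [0.3093, -0.9543, -0.1268], 'grip_width': 0.086, 'q': [1.2223, 0.309, 1.6352, -0.0, 1.1997, -0.0697]}
```

View pics/top0.png

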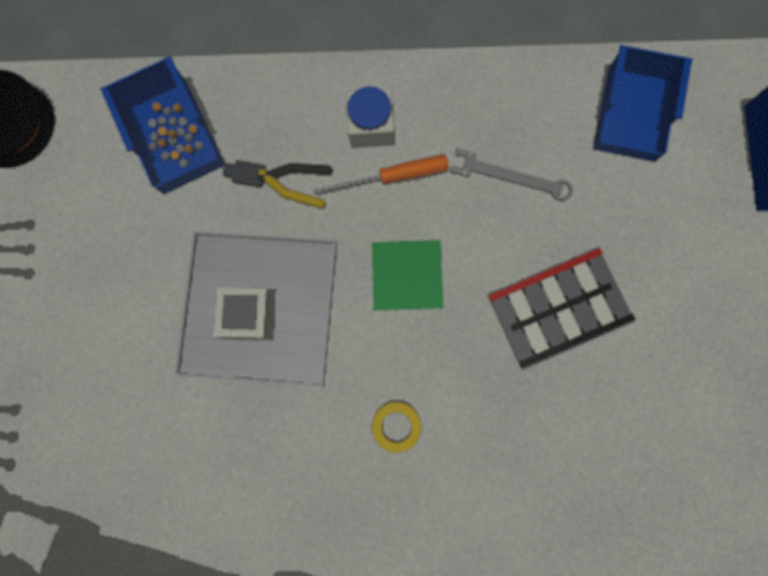

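View pics/scene0.png

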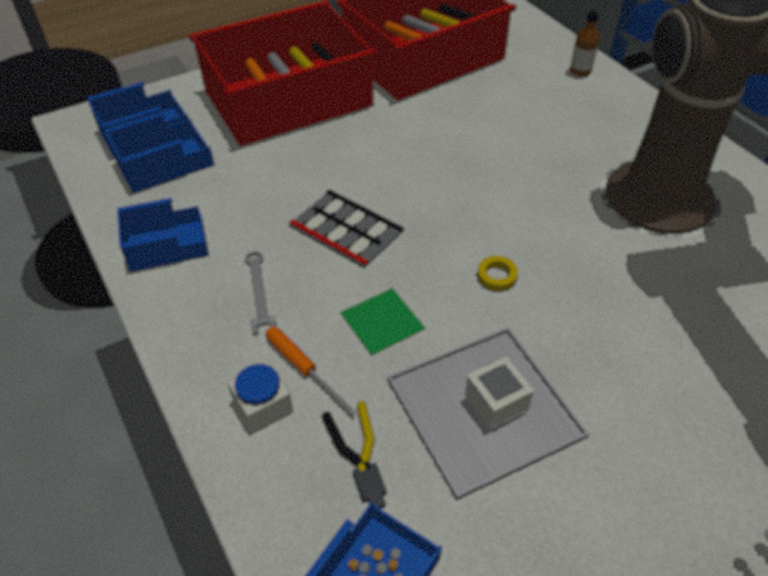

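The top view shows the jar at (240,313), the tray centred near (258,310), the mat at (407,275) and the kit tray at (562,308) with its red edge facing the upper left, all in enlarged pixels.

Run:
```python
from h import *
c=load("top0")
def P(l,x,y,z): 
    p=ray(c,(x/1.5,y/1.5),z); print(l,p.round(4)); return p
for n,x,y in(("a",195,234),("b",336,241),("c",323,385),("d",179,373)):P("sort "+n,x,y,.012)
for n,x,y in(("a",216,290),("b",265,290),("c",264,338),("d",214,336)):P("jar "+n,x,y,.066)
for n,x,y in(("a",372,242),("b",440,240),("c",443,307),("d",374,310)):P("mat "+n,x,y,.002)
for n,x,y in(("redL",490,298),("redR",600,250),("R",634,319),("L",522,367)):P("kit "+n,x,y,.01)
for n,x,y in(("1",520,305),("2",553,291),("3",585,276),("4",537,337),("5",569,324),("6",601,310)):P("pk "+n,x,y,.006)
P("tape",396,427,.01)
```

```text
sort a [0.6579 0.2994 0.012 ]
sort b [0.6434 0.093  0.012 ]
sort c [0.439  0.1101 0.012 ]
sort d [0.4574 0.3132 0.012 ]
jar a [0.5655 0.2469 0.066 ]
jar b [0.5644 0.1809 0.066 ]
jar c [0.5005 0.1806 0.066 ]
jar d [0.504  0.2472 0.066 ]
mat a [0.6434 0.0417 0.002 ]
mat b [ 0.6444 -0.0569  0.002 ]
mat c [ 0.5466 -0.0587  0.002 ]
mat d [0.5438 0.0394 0.002 ]
kit redL [ 0.5574 -0.1243  0.01  ]
kit redR [ 0.6235 -0.2812  0.01  ]
kit R [ 0.525  -0.3207  0.01  ]
kit L [ 0.4609 -0.1643  0.01  ]
pk 1 [ 0.5474 -0.1663  0.006 ]
pk 2 [ 0.5666 -0.2133  0.006 ]
pk 3 [ 0.5873 -0.2591  0.006 ]
pk 4 [ 0.5021 -0.1877  0.006 ]
pk 5 [ 0.5197 -0.2327  0.006 ]
pk 6 [ 0.5387 -0.278   0.006 ]
tape [0.3815 0.0099 0.01  ]
```

```bash
cat >> h.py <<'E'
def to(x,y,z,yaw,half=True):
    """shift/turn to put TCP at x,y,z with jaw axis (tool y) at world angle yaw deg (mod 180)"""
    s=arm.sense(); R=np.array(s["eef_rot"]); d=R.T@(np.array([x,y,z])-s["eef_pos"])
    cur=np.degrees(np.arctan2(R[1,1],R[0,1])); t=-(yaw-cur)   # tool z is down
    t=(t+90)%180-90 if half else (t+180)%360-180
    print("move",d.round(4).tolist(),"turn",round(t,1),"q6",round(np.degrees(s["q"][5]),1))
E
python3 -c "
from h import *
to(.534,.214,.18,90)"
```

```text
move [-0.4545, -0.2715, 0.0506] turn -16.0 q6 -4.0
```

Request:
arm_command(series=[[-0.454,-0.271,0.05,-16],[-0.454,-0.271,0.05,-16],[-0.454,-0.271,0.05,-16],[-0.454,-0.271,0.05,-16],[-0.454,-0.271,0.05,-16],[-0.454,-0.271,0.05,-16],[-0.454,-0.271,0.05,-16],[-0.454,-0.271,0.05,-16],[-0.454,-0.271,0.05,-16],[-0.454,-0.271,0.05,-16],[-0.454,-0.271,0.05,-16],[-0.454,-0.271,0.05,-16]])

```text
time_s: 1.3
eef_pos: [0.5362, 0.2119, 0.1804]
eef_rot: [[-1.0, 0.005, 0.0], [0.005, 1.0, -0.001], [-0.0, -0.001, -1.0]]
force: [-0.7, -0.1, 0.9]
grip_width: 0.0854
```

```bash
python3 -c "
from h import *
st();to(.534,.214,.18,90)
shot('wrist','w1',scale=1.5)"
```

```text
{'time_s': 1.3, 'eef_pos': [0.5362, 0.2119, 0.1804], 'eef_rot': [[-1.0, 0.0046, 0.0001], [0.0046, 1.0, -0.0013], [-0.0002, -0.0013, -1.0]], 'force': [-0.6799, -0.1441, 0.9286], 'grip_width': 0.0854, 'q': [0.3016, 0.2697, 1.7936, -0.0015, 1.0786, -1.264]}
move [0.0022, 0.0021, 0.0004] turn -0.3 q6 -72.4
```

View pics/w1.png

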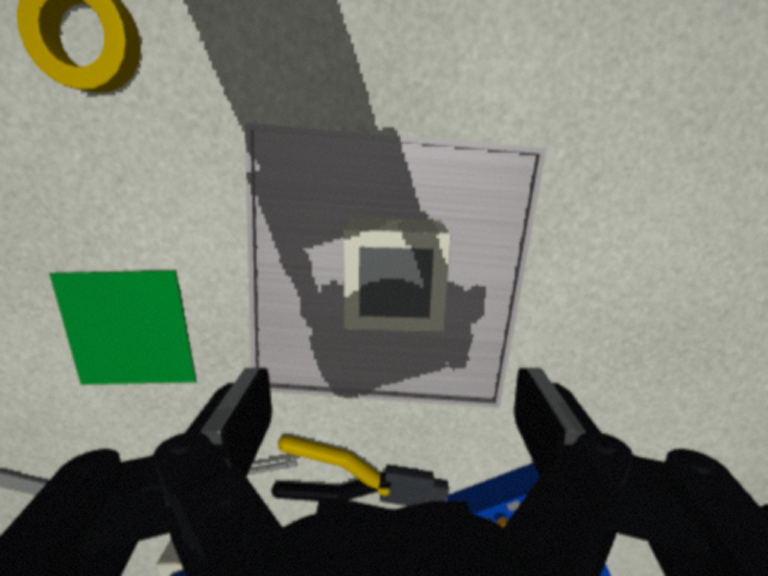

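The wrist view shows the jar top with corners at about (345,230), (449,233), (444,330) and (345,330).

```bash
python3 -c "
from h import *
c=load('w1')
P=[ray(c,(x/1.5,y/1.5),.066) for x,y in((345,230),(449,233),(444,330),(345,330))]
for p in P: print(p.round(4))
print(np.mean(P,0)); print(-c['R'].T@c['t'])
to(.534,.214,.03,90)"
```

```text
[0.5007 0.1832 0.066 ]
[0.5028 0.247  0.066 ]
[0.5673 0.246  0.066 ]
[0.5671 0.1806 0.066 ]
[0.53448026 0.21420387 0.066     ]
[0.45675851 0.212922   0.32359312]
move [0.0003, 0.0004, 0.1504] turn -0.2 q6 -72.4
```

Request:
arm_command(series=[[0,0,0.04,0],[0,0,0.08,0],[0,0,0.11,0],[0,0,0.13,0],[0,0,0.145,0],[0,0,0.15,0],[0,0,0.15,0],[0,0,0.15,0]])

```text
time_s: 2.15
eef_pos: [0.5348, 0.2161, 0.0324]
eef_rot: [[-1.0, -0.001, 0.002], [-0.001, 1.0, 0.001], [-0.002, 0.001, -1.0]]
force: [0.2, -0.0, -0.4]
grip_width: 0.0849
```

Request:
arm_command(series=[[0,0,0,0],[0,0,0,0],[0,0,0,0],[0,0,0,0],[0,0,0,0],[0,0,0,0],[0,0,0,0],[0,0,0,0]], grip=0.05, force=70)

```text
time_s: 2.95
eef_pos: [0.5357, 0.2157, 0.0334]
eef_rot: [[-1.0, -0.0, 0.004], [-0.0, 1.0, 0.001], [-0.004, 0.001, -1.0]]
force: [-0.2, -0.3, 5.7]
grip_width: 0.065
```

Request:
arm_command(series=[[0,0,-0.01,0],[0,0,-0.02,0],[0,0,-0.03,0],[0,0,-0.03,0],[0,0,-0.03,0],[0,0,-0.03,0],[0,0,-0.03,0],[0,0,-0.03,0]])

```text
time_s: 3.75
eef_pos: [0.5335, 0.2153, 0.0607]
eef_rot: [[-1.0, -0.0, -0.001], [-0.0, 1.0, -0.0], [0.001, -0.0, -1.0]]
force: [0.3, 0.4, -3.7]
grip_width: 0.0649
```

```bash
python3 -c "
from h import *
for i in range(3): arm.camera('top'); print(np.round(arm.sense()['force'],3))
st()"
```

```text
[ 0.173  0.473 -3.116]
[ 0.626 -0.064 -3.896]
[-0.032 -0.197 -3.283]
{'time_s': 3.9, 'eef_pos': [0.5338, 0.2153, 0.061], 'eef_rot': [[-1.0, -0.0005, -0.0005], [-0.0005, 1.0, -0.0001], [0.0005, -0.0001, -1.0]], 'force': [-0.0324, -0.1973, -3.2827], 'grip_width': 0.0651, 'q': [0.3078, 0.4316, 1.857, 0.0, 0.8535, -1.2635]}
```

Request:
arm_command(series=[[-0.015,-0.011,0,0],[-0.015,-0.011,0,0],[-0.035,-0.011,0,0],[0.005,-0.011,0,0],[-0.035,-0.011,0,0],[0.005,-0.011,0,0],[-0.035,-0.011,0,0],[0.005,-0.011,0,0],[-0.015,-0.011,0,0],[-0.015,-0.011,0,0],[-0.015,-0.011,0,0],[-0.015,-0.011,0,0]])

```text
time_s: 5.1
eef_pos: [0.5505, 0.2048, 0.0627]
eef_rot: [[-1.0, -0.0, 0.003], [-0.0, 1.0, 0.001], [-0.003, 0.001, -1.0]]
force: [0.8, 0.1, -2.1]
grip_width: 0.065
```

```bash
cat >> h.py <<'E'
def weigh(n=6):
    f=[]
    for i in range(n): arm.camera('top'); f.append(arm.sense()['force'])
    f=np.array(f); print("force",f.mean(0).round(2),"sd",f.std(0).round(2))
E
python3 -c "
from h import *
weigh();st();c=shot('scene','s1',(200,180,440,350),3)"
```

```text
force [-0.09  0.15 -2.16] sd [0.35 0.75 0.35]
{'time_s': 5.4, 'eef_pos': [0.5491, 0.2045, 0.0617], 'eef_rot': [[-1.0, -0.0006, 0.0005], [-0.0006, 1.0, 0.0001], [-0.0005, 0.0001, -1.0]], 'force': [-0.0888, 1.0829, -2.4949], 'grip_width': 0.0654, 'q': [0.2822, 0.4462, 1.8325, -0.0, 0.8623, -1.2891]}
```

View pics/s1.png

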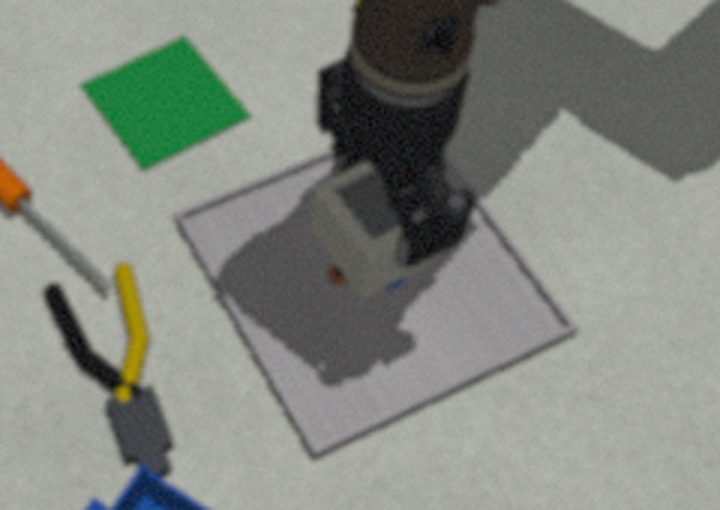

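Weight went from 3.4 N to 2.2 N, so about 3 links are out: copper shows at (337,273) and blue at (395,283). I'll shake along y next, at a different spot.

Request:
arm_command(series=[[0.01,0.03,0,0],[0.01,0.03,0,0],[0.01,0.05,0,0],[0.01,0.01,0,0],[0.01,0.05,0,0],[0.01,0.01,0,0],[0.01,0.05,0,0],[0.01,0.01,0,0],[0.01,0.03,0,0],[0.01,0.03,0,0],[0.01,0.03,0,0],[0.01,0.03,0,0]])

```text
time_s: 6.65
eef_pos: [0.539, 0.2341, 0.0613]
eef_rot: [[-1.0, -0.001, 0.0], [-0.001, 1.0, -0.0], [-0.0, -0.0, -1.0]]
force: [-0.5, 0.3, -1.2]
grip_width: 0.0647
```

```bash
python3 -c "
from h import *
weigh();st()"
```

```text
force [-0.2   0.28 -1.5 ] sd [0.12 0.42 0.28]
{'time_s': 6.95, 'eef_pos': [0.5389, 0.2342, 0.0612], 'eef_rot': [[-1.0, -0.0003, -0.0001], [-0.0003, 1.0, -0.0001], [0.0001, -0.0001, -1.0]], 'force': [-0.2716, 0.7265, -1.57], 'grip_width': 0.0652, 'q': [0.3359, 0.4498, 1.828, -0.0001, 0.8639, -1.2352]}
```

Request:
arm_command(series=[[0.0,0.0,0,0],[0.025,0.025,0,0],[-0.02,-0.02,0,0],[0.02,0.02,0,0],[-0.02,0.02,0,0],[0.02,-0.02,0,0],[-0.02,0.02,0,0],[0.02,-0.02,0,0],[0,0,0,0],[0,0,0,0],[0,0,0,0],[0,0,0,0]])

```text
time_s: 8.15
eef_pos: [0.5408, 0.235, 0.063]
eef_rot: [[-1.0, -0.001, 0.003], [-0.001, 1.0, 0.001], [-0.003, 0.001, -1.0]]
force: [0.6, -0.3, -2.0]
grip_width: 0.0648
```

```bash
python3 -c "
from h import *
weigh();st()"
```

```text
force [-0.04  0.11 -1.5 ] sd [0.42 0.37 0.36]
{'time_s': 8.45, 'eef_pos': [0.5393, 0.2345, 0.0618], 'eef_rot': [[-1.0, -0.0005, 0.0008], [-0.0005, 1.0, 0.0002], [-0.0008, 0.0002, -1.0]], 'force': [-0.4479, -0.3859, -1.8518], 'grip_width': 0.0648, 'q': [0.3362, 0.4492, 1.8275, -0.0001, 0.864, -1.2351]}
```

Request:
arm_command(series=[[-0.025,0.0,0,0],[0.025,0.0,0,0],[-0.025,0,0,0],[0.025,0,0,0],[-0.025,0.0,0,0],[0,0.02,0,0],[0,-0.025,0,0],[0,0.025,0,0],[0,-0.025,0,0],[0,0.02,0,0],[0,0,0,0],[0,0,0,0]])

```text
time_s: 9.65
eef_pos: [0.5387, 0.2333, 0.0612]
eef_rot: [[-1.0, 0.0, -0.001], [0.0, 1.0, -0.001], [0.001, -0.001, -1.0]]
force: [-0.7, -0.7, -1.5]
grip_width: 0.0648
```

Request:
arm_command(series=[[0,0,0,0],[0,0,0,0],[0,0,0,0],[0,0,0,0]])

```text
time_s: 10.05
eef_pos: [0.5389, 0.2347, 0.0613]
eef_rot: [[-1.0, -0.001, 0.0], [-0.001, 1.0, 0.0], [-0.0, 0.0, -1.0]]
force: [0.5, 0.2, -2.1]
grip_width: 0.0645
```

```bash
python3 -c "
from h import *
weigh(12);to(.5945,-.0086,.12,90)"
```

```text
force [-0.11 -0.08 -1.59] sd [0.53 0.42 0.5 ]
move [-0.0555, -0.243, -0.0587] turn 0.0 q6 -70.8
```

Request:
arm_command(series=[[0,0,-0.03,0],[0,0,-0.06,0],[0,0,-0.06,0],[0,0,-0.06,0],[0,0,-0.06,0]])

```text
time_s: 11.15
eef_pos: [0.5377, 0.2339, 0.1199]
eef_rot: [[-1.0, -0.0, -0.003], [-0.0, 1.0, -0.001], [0.003, -0.001, -1.0]]
force: [-0.3, 0.7, -1.3]
grip_width: 0.0649
```

```bash
python3 -c "
from h import *
shot('scene','s2',(220,180,420,340),3.5)
to(.5945,-.0086,.122,90)"
```

```text
move [-0.057, -0.2425, -0.0024] turn 0.0 q6 -70.8
```

View pics/s2.png

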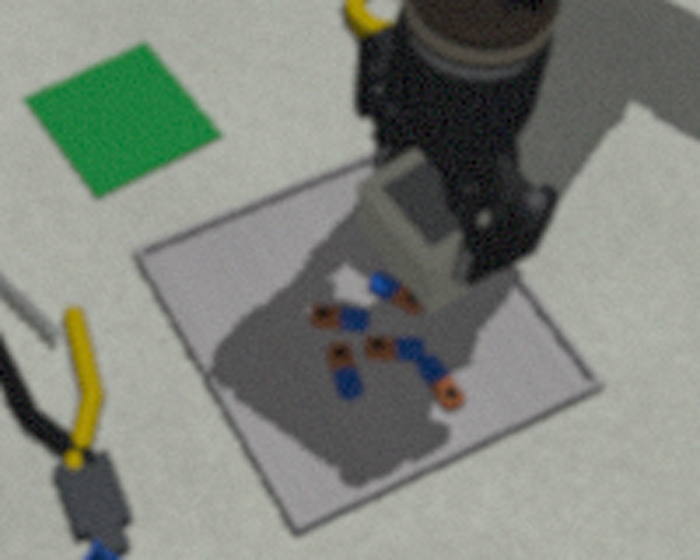

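Five links lie in the tray at (340,318), (398,290), (345,370), (395,348) and (440,382). That matches the weight drop (3.4 N to 1.5 N), and the weight has stayed constant through the last two shakes. Next the jar goes to the mat.

Request:
arm_command(series=[[-0.057,-0.243,0,0],[-0.057,-0.243,0,0],[-0.057,-0.243,0,0],[-0.057,-0.243,0,0],[-0.057,-0.243,0,0],[-0.057,-0.243,0,0],[-0.057,-0.243,0,0],[-0.057,-0.243,0,0],[-0.057,-0.243,0,0]])

```text
time_s: 12.1
eef_pos: [0.5951, -0.007, 0.1205]
eef_rot: [[-1.0, -0.002, -0.002], [-0.002, 1.0, 0.0], [0.002, 0.0, -1.0]]
force: [0.5, -1.0, -1.3]
grip_width: 0.0644
```

Request:
arm_command(series=[[0,0,0.02,0],[0,0,0.04,0],[0,0,0.06,0],[0,0,0.07,0],[0,0,0.075,0],[0,0,0.08,0],[0,0,0.08,0],[0,0,0.08,0]])

```text
time_s: 12.9
eef_pos: [0.5967, -0.0085, 0.042]
eef_rot: [[-1.0, -0.001, 0.001], [-0.001, 1.0, -0.0], [-0.001, -0.0, -1.0]]
force: [0.2, -0.5, -1.6]
grip_width: 0.0651
```

```bash
python3 -c "
from h import *
weigh(3);st();to(.5945,-.0086,.031,90)"
```

```text
force [-0.07  0.07 -1.07] sd [0.63 0.44 0.3 ]
{'time_s': 13.05, 'eef_pos': [0.5967, -0.0087, 0.0421], 'eef_rot': [[-1.0, -0.0004, 0.0015], [-0.0004, 1.0, -0.0001], [-0.0015, -0.0001, -1.0]], 'force': [-0.1334, -0.5541, -0.7903], 'grip_width': 0.0649, 'q': [-0.0876, 0.4929, 1.8111, -0.0, 0.8361, -1.6587]}
move [0.0022, 0.0001, 0.0111] turn 0.0 q6 -95.0
```

Request:
arm_command(series=[[0.002,0,0.004,0],[0.002,0,0.007,0],[0.002,0,0.009,0],[0.002,0,0.01,0],[0.002,0,0.011,0],[0.002,0,0.011,0],[0.002,0,0.011,0]])

```text
time_s: 13.75
eef_pos: [0.5938, -0.0086, 0.0306]
eef_rot: [[-1.0, -0.001, -0.001], [-0.001, 1.0, -0.0], [0.001, -0.0, -1.0]]
force: [-3.4, -0.3, 2.5]
grip_width: 0.0647
```

```bash
python3 -c "
from h import *
weigh(3);st()"
```

```text
force [-2.53 -0.04  3.86] sd [0.27 0.44 0.39]
{'time_s': 13.9, 'eef_pos': [0.5938, -0.0086, 0.0305], 'eef_rot': [[-1.0, -0.0005, -0.0006], [-0.0005, 1.0, -0.0], [0.0006, -0.0, -1.0]], 'force': [-2.3569, 0.4596, 3.6852], 'grip_width': 0.0648, 'q': [-0.0878, 0.5078, 1.8185, -0.0001, 0.8158, -1.659]}
```

Contact. Release and rise.

Request:
arm_command(series=[[0,0,0,0],[0,0,0,0],[0,0,0,0],[0,0,0,0],[0,0,0,0]], grip=0.0854)

```text
time_s: 14.4
eef_pos: [0.5941, -0.0086, 0.0302]
eef_rot: [[-1.0, -0.0, 0.0], [-0.0, 1.0, 0.0], [-0.0, 0.0, -1.0]]
force: [-0.4, -0.1, -0.5]
grip_width: 0.0853
```

Request:
arm_command(series=[[0,0,-0.02,0],[0,0,-0.06,0],[0,0,-0.1,0],[0,0,-0.14,0],[0,0,-0.14,0],[0,0,-0.14,0]])

```text
time_s: 15.0
eef_pos: [0.595, -0.0086, 0.1718]
eef_rot: [[-1.0, -0.0, 0.003], [-0.0, 1.0, -0.0], [-0.003, -0.0, -1.0]]
force: [-0.7, 0.2, 0.6]
grip_width: 0.0855
```

```bash
python3 -c "
from h import *
st();to(.500,.204,.19,90)"
```

```text
{'time_s': 15.0, 'eef_pos': [0.595, -0.0086, 0.1718], 'eef_rot': [[-1.0, -0.0005, 0.0033], [-0.0005, 1.0, -0.0003], [-0.0033, -0.0003, -1.0]], 'force': [-0.6635, 0.2307, 0.6017], 'grip_width': 0.0855, 'q': [-0.0877, 0.3114, 1.7583, 0.0, 1.0686, -1.659]}
move [0.0948, 0.2127, -0.0186] turn 0.0 q6 -95.1
```

Request:
arm_command(series=[[0.065,0.215,0,0],[0.065,0.215,0,0],[0.065,0.215,0,0],[0.065,0.215,0,0],[0.065,0.215,0,0],[0.065,0.215,0,0],[0.065,0.215,0,0],[0.065,0.215,0,0]])

```text
time_s: 15.8
eef_pos: [0.5285, 0.2052, 0.169]
eef_rot: [[-1.0, 0.0, -0.002], [0.0, 1.0, -0.001], [0.002, -0.001, -1.0]]
force: [0.3, 0.9, 0.1]
grip_width: 0.0853
```

```bash
python3 -c "
from h import *
st();c=shot('wrist','w2',(150,70,390,260),3.3)"
```

```text
{'time_s': 15.8, 'eef_pos': [0.5285, 0.2052, 0.169], 'eef_rot': [[-1.0, 0.0003, -0.0021], [0.0003, 1.0, -0.0012], [0.0021, -0.0012, -1.0]], 'force': [0.3018, 0.926, 0.0538], 'grip_width': 0.0853, 'q': [0.2939, 0.2668, 1.8231, -0.0006, 1.054, -1.2763]}
```

View pics/w2.png

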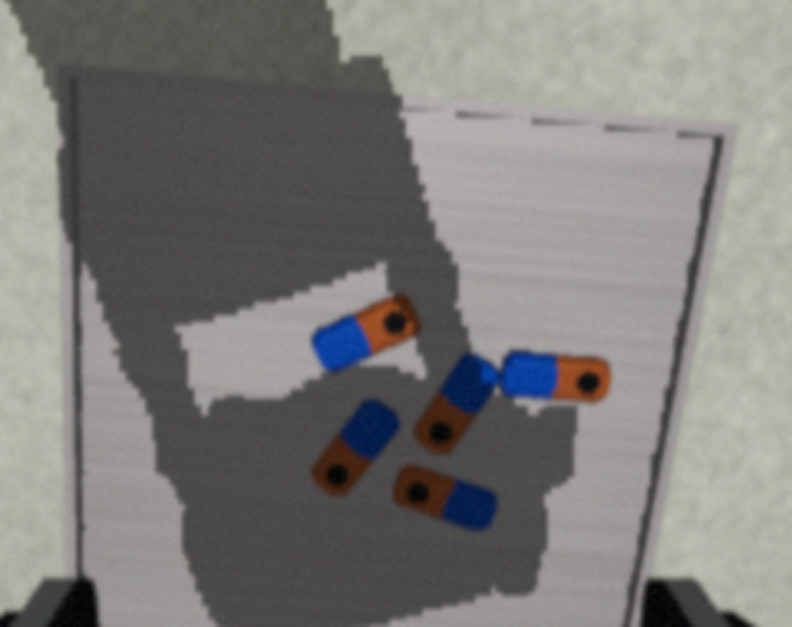

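Five links, all flat and separate. Centres (with eyes) in the crop: A (366,332)/(395,322), B (556,377)/(588,382), C (456,404)/(440,431), D (356,448)/(337,475), E (446,497)/(417,491).

```bash
cat > loc.py <<'E'
from h import *
def links(name,crop,s,pts,z=.012):
    c=load(name); out={}
    for k,(m,e) in pts.items():
        a=ray(c,(crop[0]+m[0]/s,crop[1]+m[1]/s),z); b=ray(c,(crop[0]+e[0]/s,crop[1]+e[1]/s),z); d=b-a
        out[k]=(a[0],a[1],np.degrees(np.arctan2(d[1],d[0])),np.linalg.norm(d)); print(k,np.round(out[k],4))
    return out
E
python3 - <<'E'
from loc import *
links("w2",(150,70),3.3,dict(A=((366,332),(395,322)),B=((556,377),(588,382)),C=((456,404),(440,431)),D=((356,448),(337,475)),E=((446,497),(417,491))))
# check by ends
links("w2",(150,70),3.3,dict(A=((316,351),(416,309)),B=((502,374),(610,380)),C=((480,361),(431,448)),D=((384,405),(329,489)),E=((495,511),(395,483))))
E
```

```text
A [5.190000e-01 2.046000e-01 1.094308e+02 1.010000e-02]
B [5.34400e-01 2.68400e-01 8.08742e+01 1.10000e-02]
C [ 5.44000e-01  2.35100e-01 -2.82252e+01  1.10000e-02]
D [ 5.59800e-01  2.01100e-01 -3.36362e+01  1.20000e-02]
E [ 5.7810e-01  2.3260e-01 -1.0254e+02  1.0400e-02]
A [5.255000e-01 1.879000e-01 1.132349e+02 3.600000e-02]
B [5.33400e-01 2.50200e-01 8.67159e+01 3.65000e-02]
C [  0.5289   0.2427 -26.9682   0.0347]
D [  0.5443   0.2107 -31.774    0.0362]
E [ 5.834000e-01  2.499000e-01 -1.067306e+02  3.680000e-02]
```

```bash
python3 -c "
from h import *
to(.519,.2045,.05,22)"
```

```text
move [0.0096, -0.0005, 0.1193] turn 67.9 q6 -73.1
```

Request:
arm_command(series=[[0.0096,-0.0005,0.03,68],[0.0096,-0.0005,0.06,68],[0.0096,-0.0005,0.09,68],[0.0096,-0.0005,0.11,68],[0.0096,-0.0005,0.119,68],[0.0096,-0.0005,0.119,68],[0.0096,-0.0005,0.119,68],[0.0096,-0.0005,0.119,68],[0.0096,-0.0005,0.119,68],[0.0096,-0.0005,0.119,68],[0.0096,-0.0005,0.119,68]], grip=0.034, force=40)

```text
time_s: 16.95
eef_pos: [0.5196, 0.2053, 0.0513]
eef_rot: [[-0.376, 0.927, 0.0], [0.927, 0.376, -0.0], [-0.0, 0.0, -1.0]]
force: [-0.3, -0.5, -0.3]
grip_width: 0.0342
```

```bash
python3 -c "
from h import *
to(.519,.2045,.007,22);shot('wrist','w3',(130,130,390,320),3)"
```

```text
move [-0.0005, -0.0008, 0.0443] turn 0.1 q6 -5.0
```

View pics/w3.png

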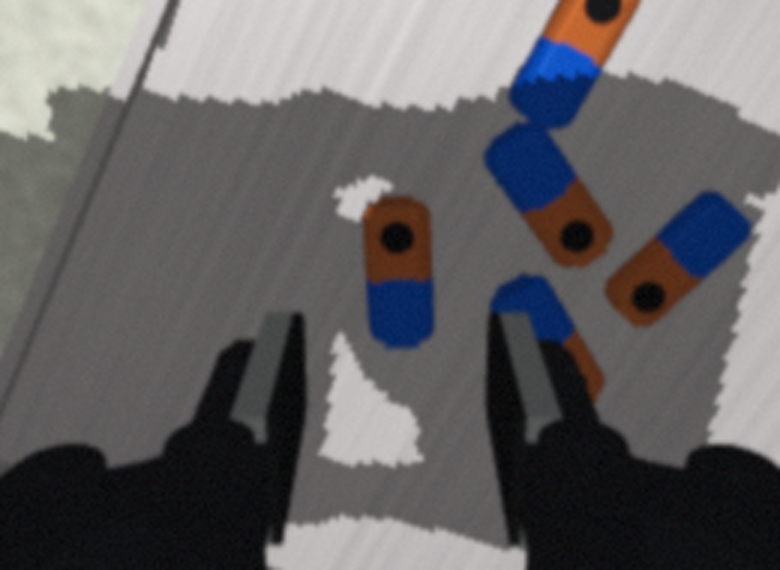

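Link A's centre is at (399,272) and its eye at (398,237), aligned with the jaws.

```bash
python3 -c "
from loc import *
links('w3',(130,130),3,dict(A=((399,272),(398,237)),C=((549,196),(577,236)),E=((678,258),(648,297))))"
```

```text
A [5.195000e-01 2.055000e-01 1.136743e+02 8.800000e-03]
C [ 5.44000e-01  2.35700e-01 -3.21414e+01  1.20000e-02]
E [ 5.78400e-01  2.33300e-01 -9.93147e+01  1.17000e-02]
```

Request:
arm_command(series=[[0,-0.001,0.015,0],[0,-0.001,0.03,0],[0,-0.001,0.04,0],[0,-0.001,0.044,0],[0,-0.001,0.044,0],[0,-0.001,0.044,0]])

```text
time_s: 17.6
eef_pos: [0.5185, 0.2056, 0.0071]
eef_rot: [[-0.375, 0.927, -0.0], [0.927, 0.375, -0.0], [-0.0, -0.0, -1.0]]
force: [0.9, 0.3, -0.6]
grip_width: 0.0339
```

```bash
python3 -c "
from h import *
to(.519,.2045,.007,22);st()"
```

```text
move [-0.0012, 0.0, 0.0001] turn 0.0 q6 -4.9
{'time_s': 17.6, 'eef_pos': [0.5185, 0.2056, 0.0071], 'eef_rot': [[-0.3752, 0.9269, -0.0], [0.9269, 0.3752, -0.0], [-0.0, -0.0, -1.0]], 'force': [0.8598, 0.3122, -0.5623], 'grip_width': 0.0339, 'q': [0.2994, 0.4949, 1.9084, -0.0, 0.7383, -0.0852]}
```

Request:
arm_command(series=[[0,0,0,0],[0,0,0,0],[0,0,0,0],[0,0,0,0],[0,0,0,0],[0,0,0,0],[0,0,-0.03,0],[0,0,-0.07,0],[0,0,-0.11,0],[0,0,-0.14,0],[0,0,-0.14,0]], grip=0.005)

```text
time_s: 18.7
eef_pos: [0.522, 0.2067, 0.1522]
eef_rot: [[-0.375, 0.927, 0.01], [0.927, 0.375, 0.003], [-0.001, 0.01, -1.0]]
force: [0.4, 0.5, 0.3]
grip_width: 0.0136
```

```bash
python3 -c "
from h import *
st();to(.5417,-.2226,.147,-67.5,False)"
```

```text
{'time_s': 18.7, 'eef_pos': [0.522, 0.2067, 0.1522], 'eef_rot': [[-0.3751, 0.9269, 0.0096], [0.927, 0.3751, 0.0029], [-0.0009, 0.01, -0.9999]], 'force': [0.418, 0.4567, 0.3302], 'grip_width': 0.0136, 'q': [0.2994, 0.2708, 1.8566, -0.0, 1.0042, -0.0851]}
move [-0.4053, -0.1428, 0.0042] turn 89.5 q6 -4.9
```

Request:
arm_command(series=[[-0.405,-0.143,0,89.5],[-0.405,-0.143,0,89.5],[-0.405,-0.143,0,89.5],[-0.405,-0.143,0,89.5],[-0.405,-0.143,0,89.5],[-0.405,-0.143,0,89.5],[-0.405,-0.143,0,89.5],[-0.405,-0.143,0,89.5],[-0.405,-0.143,0,89.5],[-0.405,-0.143,0,89.5],[-0.405,-0.143,0,89.5],[-0.405,-0.143,0,89.5]])

```text
time_s: 19.9
eef_pos: [0.5363, -0.2235, 0.1452]
eef_rot: [[0.924, 0.382, -0.003], [0.382, -0.924, 0.002], [-0.002, -0.003, -1.0]]
force: [0.3, 0.2, -1.7]
grip_width: 0.0134
```

```bash
python3 -c "
from h import *
st();shot('wrist','w4',(90,0,430,280),2.3)"
```

```text
{'time_s': 19.9, 'eef_pos': [0.5363, -0.2235, 0.1452], 'eef_rot': [[0.924, 0.3824, -0.0032], [0.3824, -0.924, 0.0016], [-0.0023, -0.0027, -1.0]], 'force': [0.2876, 0.2402, -1.7017], 'grip_width': 0.0134, 'q': [-0.4698, 0.3223, 1.8046, -0.0, 1.0183, 0.7087]}
```

View pics/w4.png

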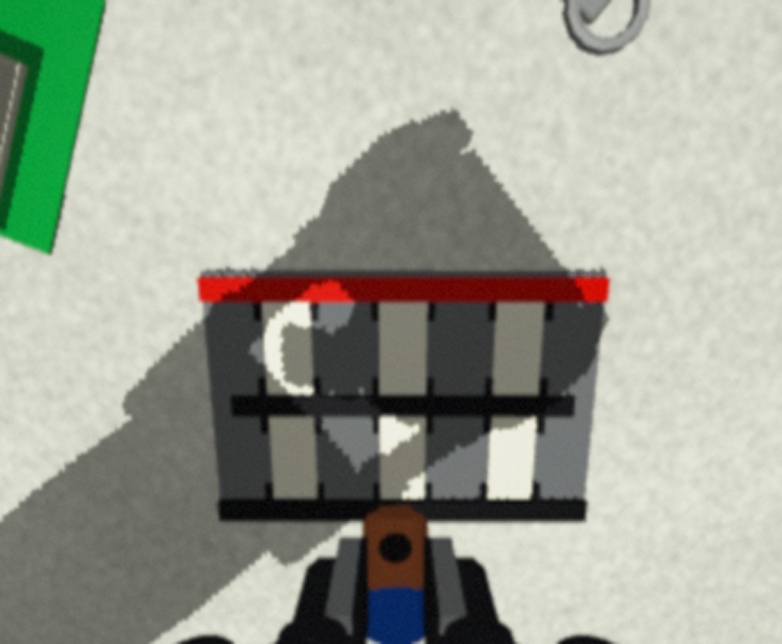

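The kit tray is seen square-on with its red rib at the top, row y≈288. The red-row pocket patches are at about x 262–315, 379–427 and 494–545, and the lower row at 271–317, 379–428 and 488–535. The held link's eye (396,548) points to the red edge and its blue/copper joint is at (396,589).

Run:
```python
from h import *
c=load("w4"); s=2.3
P=lambda x,y,z: ray(c,(90+x/s,y/s),z)
Q={"u1":[(262,302),(313,302),(316,396),(266,396)],"u2":[(379,302),(427,302),(428,396),(379,396)],"u3":[(496,302),(545,302),(542,396),(494,396)],
"l1":[(270,417),(317,417),(318,498),(274,498)],"l2":[(379,417),(429,417),(427,498),(380,498)],"l3":[(491,417),(537,417),(533,498),(487,498)]}
C={}
for k,v in Q.items(): C[k]=np.mean([P(*p,.006) for p in v],0); print(k,C[k].round(4))
# fit tray pose: model u_i=(25,+-50..)
m=np.array([[.025,.05],[.025,0],[.025,-.05],[-.025,.05],[-.025,0],[-.025,-.05]]); w=np.array([C[k][:2] for k in C])
# fit rotation
a=m-m.mean(0); b=w-w.mean(0); th=np.arctan2((a[:,0]*b[:,1]-a[:,1]*b[:,0]).sum(),(a*b).sum()); R=np.array([[np.cos(th),-np.sin(th)],[np.sin(th),np.cos(th)]])
print("tray",w.mean(0),np.degrees(th)); print("resid mm",((a@R.T-b)*1e3).round(1).tolist())
print("pockets",(m@R.T+w.mean(0)).round(4).tolist())
mid=P(396,589,.150); eye=P(396,548,.150); print("held mid,eye",mid,eye)
for e in[(200,290),(608,290)]: print(P(*e,.01))
```

```text
u1 [ 0.5455 -0.1685  0.006 ]
u2 [ 0.5646 -0.2146  0.006 ]
u3 [ 0.5841 -0.2615  0.006 ]
l1 [ 0.4992 -0.1877  0.006 ]
l2 [ 0.5184 -0.2342  0.006 ]
l3 [ 0.5376 -0.2803  0.006 ]
tray [ 0.54156616 -0.22443361] 22.510429625701263
resid mm [[-0.0, -0.2], [0.0, -0.3], [-0.3, 0.4], [0.2, -0.1], [0.0, 0.2], [0.0, 0.1]]
pockets [[0.5455, -0.1687], [0.5647, -0.2149], [0.5838, -0.2611], [0.4993, -0.1878], [0.5185, -0.234], [0.5376, -0.2802]]
held mid,eye [ 0.53254407 -0.22451525  0.15      ] [ 0.54271468 -0.2202997   0.15      ]
[ 0.55595396 -0.12566767  0.01      ]
[ 0.62141428 -0.28380292  0.01      ]
```

```bash
python3 -c "
from h import *
to(.5185,-.234,.035,-67.5,False)"
```

```text
move [-0.0205, 0.0033, 0.1105] turn 0.1 q6 40.5
```

Request:
arm_command(series=[[-0.0205,0.0033,0.04,0],[-0.0205,0.0033,0.08,0],[-0.0205,0.0033,0.1,0],[-0.0205,0.0033,0.11,0],[-0.0205,0.0033,0.11,0],[-0.0205,0.0033,0.11,0],[-0.0205,0.0033,0.11,0]])

```text
time_s: 20.65
eef_pos: [0.5216, -0.2351, 0.0389]
eef_rot: [[0.923, 0.384, 0.003], [0.384, -0.923, -0.002], [0.002, 0.003, -1.0]]
force: [0.2, -0.3, -1.2]
grip_width: 0.0134
```

```bash
python3 -c "
from h import *
st();shot('wrist','w5',(150,70,370,250),3.3);to(.5185,-.234,.009,-67.5,False)"
```

```text
{'time_s': 20.65, 'eef_pos': [0.5216, -0.2351, 0.0389], 'eef_rot': [[0.9235, 0.3836, 0.003], [0.3837, -0.9235, -0.0016], [0.0021, 0.0026, -1.0]], 'force': [0.2048, -0.2974, -1.1998], 'grip_width': 0.0134, 'q': [-0.4995, 0.4599, 1.8731, 0.0, 0.8052, 0.6775]}
move [-0.0025, -0.0023, 0.03] turn 0.1 q6 38.8
```

View pics/w5.png

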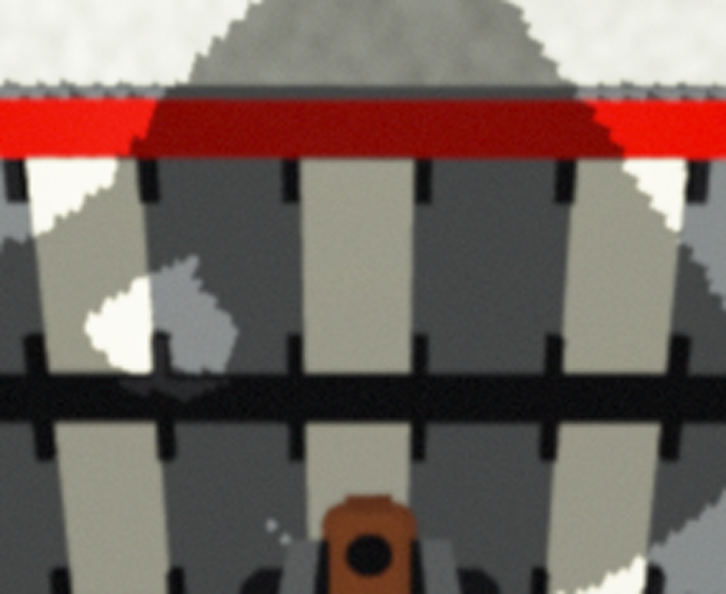

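The held link's eye is at (369,554) and its copper end at (369,507). Pocket l2's far edge spans x 306–411 at row 422.

Run:
```python
from h import *
c=load("w5"); s=3.3; ax=np.array([.924,.3827,0]); ay=np.array([-.3827,.924,0])
P=lambda x,y,z: ray(c,(150+x/s,70+y/s),z)
T=np.array([.5216,-.2351,0])
for n,p in(("eye",P(369,554,.044)),("end",P(369,507,.044)),("u2 c",np.mean([P(*q,.006) for q in((302,158),(412,158),(411,374),(304,374))],0)),("l2 edge",P(358.5,422,.006))):
  print(n,p.round(4),"rel TCP along,across mm",((p-T)@ax*1e3).round(1),((p-T)@ay*1e3).round(1))
c=load("w3");  p=ray(c,(130+398/3,130+237/3),.012); print("w3 eye",p); print(p-[.5185,.2056,.012])
```

```text
eye [ 0.5283 -0.2316  0.044 ] rel TCP along,across mm 7.5 0.7
end [ 0.5361 -0.2283  0.044 ] rel TCP along,across mm 15.9 0.7
u2 c [ 0.565 -0.214  0.006] rel TCP along,across mm 48.2 2.9
l2 edge [ 0.5368 -0.2259  0.006 ] rel TCP along,across mm 17.6 2.7
w3 eye [0.51596205 0.21356133 0.012     ]
[-2.53795314e-03  7.96133113e-03  1.04083409e-17]
```

Request:
arm_command(series=[[-0.001,-0.002,0.01,0],[-0.001,-0.002,0.017,0],[-0.001,-0.002,0.017,0],[-0.001,-0.002,0.017,0],[-0.001,-0.002,0.017,0]])

```text
time_s: 21.2
eef_pos: [0.5184, -0.2331, 0.0202]
eef_rot: [[0.924, 0.383, 0.0], [0.383, -0.924, -0.0], [0.0, 0.0, -1.0]]
force: [-0.4, 0.5, 0.6]
grip_width: 0.0138
```

```bash
python3 -c "
from h import *
weigh(3)
st();to(.5185,-.234,.009,-67.5,False)"
```

```text
force [-0.91 -0.1  -0.97] sd [0.36 0.19 0.08]
{'time_s': 21.35, 'eef_pos': [0.5186, -0.2332, 0.0205], 'eef_rot': [[0.9237, 0.3831, 0.0004], [0.3831, -0.9237, -0.0003], [0.0003, 0.0004, -1.0]], 'force': [-0.4181, -0.0729, -1.0042], 'grip_width': 0.013, 'q': [-0.4991, 0.4869, 1.882, -0.0, 0.7722, 0.6786]}
move [-0.0004, 0.0007, 0.0115] turn 0.0 q6 38.9
```

Request:
arm_command(series=[[0.001,0,0.005,0],[0.001,0,0.009,0],[0.001,0,0.0105,0],[0.001,0,0.0105,0],[0.001,0,0.0105,0]])

```text
time_s: 21.85
eef_pos: [0.5199, -0.2326, 0.0101]
eef_rot: [[0.924, 0.383, 0.001], [0.383, -0.924, -0.0], [0.001, 0.001, -1.0]]
force: [-0.2, 0.9, 2.4]
grip_width: 0.0136
```

```bash
python3 -c "
from h import *
weigh(2)
st()"
```

```text
force [1.34 1.42 2.41] sd [0.13 0.01 0.38]
{'time_s': 21.95, 'eef_pos': [0.5199, -0.2326, 0.0101], 'eef_rot': [[0.9238, 0.3829, 0.0012], [0.3829, -0.9238, -0.0002], [0.001, 0.0006, -1.0]], 'force': [1.4676, 1.4315, 2.793], 'grip_width': 0.0134, 'q': [-0.4974, 0.5058, 1.8809, 0.0006, 0.7538, 0.68]}
```

Request:
arm_command(series=[[0,0,0,0],[0,0,0,0],[0,0,0,0],[0,0,-0.02,0],[0,0,-0.05,0],[-0.03,0,-0.09,0],[-0.06,0,-0.12,0],[-0.06,0,-0.12,0],[-0.06,0,-0.12,0],[-0.06,0,-0.12,0]], grip=0.03)

```text
time_s: 22.95
eef_pos: [0.4634, -0.255, 0.1286]
eef_rot: [[0.924, 0.383, -0.002], [0.383, -0.924, 0.001], [-0.001, -0.002, -1.0]]
force: [0.4, 0.9, -0.4]
grip_width: 0.0301
```

```bash
python3 -c "
from h import *
st();shot('wrist','w6',(120,60,400,260),2.6);to(.5344,.2684,.12,-4)"
```

```text
{'time_s': 22.95, 'eef_pos': [0.4634, -0.255, 0.1286], 'eef_rot': [[0.9237, 0.3831, -0.0015], [0.3831, -0.9237, 0.0013], [-0.0009, -0.0018, -1.0]], 'force': [0.4192, 0.9437, -0.3965], 'grip_width': 0.0301, 'q': [-0.5855, 0.252, 1.9377, 0.0003, 0.9539, 0.5921]}
move [0.2662, -0.4559, 0.0089] turn -63.5 q6 33.9
```

View pics/w6.png

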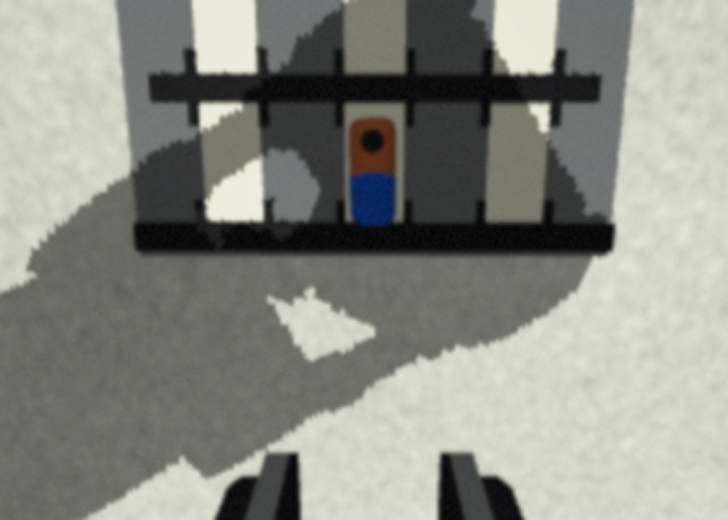

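Link A is in pocket l2, eye (372,141) toward red. The copper end is at row 118 and the blue end at 226, close to the outer rib. I'll check whether it lies within the pocket.

Run:
```python
from h import *
c=load("w6"); s=2.6; ax=np.array([.924,.3827,0]); ay=np.array([-.3827,.924,0])
P=lambda x,y,z: ray(c,(120+x/s,60+y/s),z)
C=np.array([.5185,-.234,0])
for n,x,y,z in(("cu end",372,118,.014),("eye",372,141,.014),("joint",372,173,.014),("blue end",372,226,.014),("blue end low",372,226,.010),("L",350,190,.014),("R",396,190,.014),("rib in near",372,101,.010),("rib out top",372,224,.010),("rib outer",372,250,.010)):
  p=P(x,y,z)-C; print(n,(p@ax*1e3).round(1),(p@ay*1e3).round(1))
```

```text
cu end 16.2 1.4
eye 8.7 1.4
joint -1.9 1.4
blue end -20.1 1.3
blue end low -20.7 1.3
L -7.7 9.0
R -7.6 -6.9
rib in near 21.6 1.4
rib out top -20.0 1.3
rib outer -29.3 1.3
```

Link A lies flat inside the pocket, with its centre −1.9 mm along and +1 mm across. I'll detect the remaining links by colour, since the joint between the two colours was a biased marker.

```bash
cat > det.py <<'E'
from h import *
def det(c,z=.012,amin=300):
    hsv=cv2.cvtColor(c["image"],cv2.COLOR_BGR2HSV); H,S,V=cv2.split(hsv)
    cu=((H<18)&(S>110)&(V>40)); bl=((H>100)&(H<128)&(S>130)&(V>40)); out=[]
    m=cv2.morphologyEx(((cu|bl)*255).astype(np.uint8),cv2.MORPH_CLOSE,np.ones((5,5)))
    n,lab,stt,_=cv2.connectedComponentsWithStats(m)
    for i in range(1,n):
        if stt[i,4]<amin: continue
        k=lab==i
        g=lambda q:np.array([ray(c,(x,y),z)[:2] for y,x in np.argwhere(q)]).astype(np.float32)
        W=g(k); r=cv2.minAreaRect(W*1e3)
        if not(k&cu).any() or not (k&bl).any(): continue
        d=g(k&cu).mean(0)-g(k&bl).mean(0); ce=np.array(r[0])/1e3
        b=cv2.boxPoints(r)/1e3; e=b[1]-b[0]; f=b[2]-b[1]; e=e if np.linalg.norm(e)>np.linalg.norm(f) else f
        a=e*np.sign(e@d); a=np.degrees(np.arctan2(a[1],a[0]))
        out.append((ce,a)); print("c",ce.round(4),"ang",round(a,1),"size",np.round(sorted(r[1]),1),"area",stt[i,4])
    return out
E
python3 -c "
from det import *
print('w2');det(load('w2'));print('w3');det(load('w3'));print('w6');det(load('w6'),.014)"
```

```text
w2
c [0.5189 0.204 ] ang 116.0 size [15.1 34.9] area 419
c [0.5376 0.2513] ang 110.6 size [29.5 67.9] area 789
c [0.5595 0.2003] ang -37.4 size [15.  36.7] area 386
c [0.5779 0.232 ] ang -111.1 size [15.5 36.3] area 344
w3
c [0.5379 0.2519] ang 110.3 size [29.7 67.9] area 2223
c [0.5778 0.2325] ang -109.9 size [16.2 35.4] area 983
c [0.5191 0.2049] ang 112.8 size [15.3 37.5] area 944
c [0.561  0.2054] ang -21.0 size [14.3 38. ] area 477
w6
c [ 0.5163 -0.2334] ang 22.5 size [14.5 34.9] area 629
```

Request:
arm_command(series=[[0.266,-0.456,0.009,-63.5],[0.266,-0.456,0.009,-63.5],[0.266,-0.456,0.009,-63.5],[0.266,-0.456,0.009,-63.5],[0.266,-0.456,0.009,-63.5],[0.266,-0.456,0.009,-63.5],[0.266,-0.456,0.009,-63.5],[0.266,-0.456,0.009,-63.5],[0.266,-0.456,0.009,-63.5],[0.266,-0.456,0.009,-63.5],[0.266,-0.456,0.009,-63.5],[0.266,-0.456,0.06,-63.5]])

```text
time_s: 24.2
eef_pos: [0.5418, 0.2756, 0.076]
eef_rot: [[0.064, 0.998, 0.016], [0.998, -0.064, 0.008], [0.009, 0.015, -1.0]]
force: [1.4, 0.1, 0.2]
grip_width: 0.0299
```

Request:
arm_command(series=[[0,0,0,0],[0,0,0,0],[0,0,0,0]])

```text
time_s: 24.5
eef_pos: [0.5355, 0.2676, 0.0714]
eef_rot: [[0.07, 0.998, 0.001], [0.998, -0.07, 0.0], [0.0, 0.001, -1.0]]
force: [0.4, -0.1, 0.4]
grip_width: 0.0298
```

```bash
cat >> det.py <<'E'
def cu_blobs(c,z=.012):
    H,S,V=cv2.split(cv2.cvtColor(c["image"],cv2.COLOR_BGR2HSV)); cu=((H<18)&(S>110)&(V>40))
    m=cv2.morphologyEx((cu*255).astype(np.uint8),cv2.MORPH_CLOSE,np.ones((5,5)))
    n,lab,stt,ce=cv2.connectedComponentsWithStats(m)
    for i in range(1,n):
        if stt[i,4]>150: print("cu",ray(c,ce[i],z)[:2].round(4),stt[i,4])
E
python3 -c "
from det import *
cu_blobs(load('w6'),.014)
c=shot('wrist','w7'); st(); det(c); cu_blobs(c)
to(.535,.267,.006,-4.5)"
```

```text
cu [ 0.5883 -0.2045] 3204
cu [ 0.5245 -0.2299] 292
cu [ 0.4195 -0.549 ] 4199
{'time_s': 24.55, 'eef_pos': [0.5363, 0.2677, 0.0724], 'eef_rot': [[0.0699, 0.9976, 0.0027], [0.9976, -0.0699, 0.001], [0.0012, 0.0026, -1.0]], 'force': [0.8398, -0.077, 0.7904], 'grip_width': 0.03, 'q': [0.3903, 0.4501, 1.7983, -0.0001, 0.8903, 0.4603]}
c [0.54   0.2554] ang 92.6 size [25.7 65.4] area 1379
c [0.5797 0.236 ] ang -109.8 size [15.5 32.3] area 511
cu [0.5357 0.2778] 404
cu [0.5491 0.2333] 181
move [-0.0008, -0.0014, 0.0664] turn 0.5 q6 26.4
```

Request:
arm_command(series=[[-0.001,-0.001,0.03,0.5],[-0.001,-0.001,0.05,0.5],[-0.001,-0.001,0.06,0.5],[-0.001,-0.001,0.0655,0.5],[-0.001,-0.001,0.0655,0.5],[-0.001,-0.001,0.0655,0.5],[-0.001,-0.001,0.0655,0.5]])

```text
time_s: 25.25
eef_pos: [0.5349, 0.267, 0.0066]
eef_rot: [[0.078, 0.997, 0.002], [0.997, -0.078, 0.001], [0.001, 0.002, -1.0]]
force: [0.5, 0.2, -0.8]
grip_width: 0.0303
```

Request:
arm_command(series=[[0,0,0,0],[0,0,0,0],[0,0,0,0],[0,0,0,0],[0,0,0,0]], grip=0.005)

```text
time_s: 25.75
eef_pos: [0.5346, 0.267, 0.0063]
eef_rot: [[0.078, 0.997, 0.001], [0.997, -0.078, 0.001], [0.001, 0.001, -1.0]]
force: [-1.3, -1.2, 5.3]
grip_width: 0.0139
```

Request:
arm_command(series=[[0,0,-0.03,0],[0,0,-0.07,0],[0,0,-0.11,0],[0,0,-0.11,0],[0,0,-0.11,0],[0,0,-0.11,0]])

```text
time_s: 26.35
eef_pos: [0.5323, 0.266, 0.1136]
eef_rot: [[0.078, 0.997, -0.003], [0.997, -0.078, -0.001], [-0.001, -0.003, -1.0]]
force: [-0.9, 0.2, -0.6]
grip_width: 0.0136
```

```bash
python3 -c "
from h import *
st();to(.5376,-.2802,.115,-67.5,False)"
```

```text
{'time_s': 26.35, 'eef_pos': [0.5323, 0.266, 0.1136], 'eef_rot': [[0.078, 0.9969, -0.0031], [0.997, -0.078, -0.0013], [-0.0015, -0.003, -1.0]], 'force': [-0.8711, 0.211, -0.5746], 'grip_width': 0.0136, 'q': [0.3902, 0.388, 1.7878, 0.0, 0.9691, 0.4683]}
move [-0.5441, 0.0479, -0.0007] turn 63.0 q6 26.8
```

Request:
arm_command(series=[[-0.545,0.048,0,63],[-0.545,0.048,0,63],[-0.545,0.048,0,63],[-0.545,0.048,0,63],[-0.545,0.048,0,63],[-0.545,0.048,0,63],[-0.545,0.048,0,63],[-0.545,0.048,0,63],[-0.545,0.048,0,63],[-0.545,0.048,0,63],[-0.545,0.048,0,63],[-0.545,0.048,0.03,63]])

```text
time_s: 27.55
eef_pos: [0.5421, -0.2887, 0.0878]
eef_rot: [[0.926, 0.378, 0.008], [0.378, -0.926, -0.007], [0.005, 0.01, -1.0]]
force: [0.4, 1.1, 0.6]
grip_width: 0.0134
```

Request:
arm_command(series=[[0,0,0.03,0],[0,0,0.04,0],[0,0,0.04,0],[0,0,0.04,0],[0,0,0.04,0]])

```text
time_s: 28.05
eef_pos: [0.5404, -0.2807, 0.0467]
eef_rot: [[0.923, 0.384, 0.002], [0.384, -0.923, -0.001], [0.002, 0.002, -1.0]]
force: [0.9, 0.8, -0.2]
grip_width: 0.0136
```

```bash
python3 -c "
from det import *
weigh(2);c=shot('wrist','w8',(150,70,370,250),3.3);s=st();cu_blobs(c,s['eef_pos'][2]+.006);to(.5376,-.2802,.009,-67.5,False)"
```

```text
force [-0.02 -0.46 -0.49] sd [0.21 0.43 0.35]
{'time_s': 28.2, 'eef_pos': [0.5403, -0.2808, 0.0469], 'eef_rot': [[0.9235, 0.3837, 0.0024], [0.3837, -0.9235, -0.0015], [0.0016, 0.0023, -1.0]], 'force': [0.2595, -0.3746, -0.8551], 'grip_width': 0.0138, 'q': [-0.5508, 0.5035, 1.7811, -0.0, 0.8542, 0.6263]}
cu [ 0.5942 -0.2145] 5016
cu [ 0.5449 -0.2345] 526
cu [ 0.5498 -0.2761] 794
move [-0.0023, -0.0017, 0.0379] turn 0.1 q6 35.9
```

```bash
python3 -c "
from det import *
cu_blobs(load('w5'),.0389+.005); print('TCP .5216 -.2351')
c=load('w8')
cu_blobs(c,.0469+.006)
T=np.array([.5403,-.2808])
def col(c,z):
    # rows of copper end along centre column and the eye
    H,S,V=cv2.split(cv2.cvtColor(c['image'],cv2.COLOR_BGR2HSV)); cu=((H<18)&(S>110)&(V>40)).astype(np.uint8)
    cu[:190]=0; n,lab,stt,ce=cv2.connectedComponentsWithStats(cu); i=1+np.argmax(stt[1:,4]); print(stt[i],ce[i])
col(load('w5'),0);col(c,0)"
```

```text
cu [ 0.5897 -0.2039] 5447
cu [ 0.5281 -0.2314] 757
TCP .5216 -.2351
cu [ 0.5942 -0.2145] 5016
cu [ 0.545  -0.2345] 526
cu [ 0.5499 -0.2761] 794
[248 220  28  36 751] [261.48601864 237.87882823]
[248 216  29  36 787] [261.67090216 233.64040661]
```

Request:
arm_command(series=[[-0.0023,-0.0017,0.012,0],[-0.0023,-0.0017,0.022,0],[-0.0023,-0.0017,0.03,0],[-0.0023,-0.0017,0.034,0],[-0.0023,-0.0017,0.037,0],[-0.0023,-0.0017,0.037,0],[-0.0023,-0.0017,0.037,0]])

```text
time_s: 28.9
eef_pos: [0.5367, -0.2799, 0.0084]
eef_rot: [[0.924, 0.383, 0.001], [0.383, -0.924, -0.0], [0.0, 0.0, -1.0]]
force: [0.2, 1.1, 0.7]
grip_width: 0.0136
```

```bash
python3 -c "
from det import *
weigh(2);st();to(.5376,-.2802,.009,-67.5,False)"
```

```text
force [0.25 1.21 1.58] sd [0.02 0.65 0.24]
{'time_s': 29.0, 'eef_pos': [0.5367, -0.2798, 0.0084], 'eef_rot': [[0.9237, 0.383, 0.0006], [0.383, -0.9237, -0.0001], [0.0005, 0.0003, -1.0]], 'force': [0.2671, 0.5568, 1.336], 'grip_width': 0.0139, 'q': [-0.5527, 0.5598, 1.7932, 0.0003, 0.7881, 0.6248]}
move [0.0007, 0.0007, -0.0006] turn 0.0 q6 35.8
```

Down in the pocket; release and back away.

Request:
arm_command(series=[[0,0,0,0],[0,0,0,0],[0,0,0,0],[0,0,-0.02,0],[0,0,-0.05,0],[-0.03,0,-0.09,0],[-0.06,0,-0.12,0],[-0.06,0,-0.12,0],[-0.06,0,-0.12,0],[-0.06,0,-0.12,0]], grip=0.026)

```text
time_s: 30.0
eef_pos: [0.4806, -0.3021, 0.1271]
eef_rot: [[0.924, 0.383, -0.001], [0.383, -0.924, 0.001], [-0.001, -0.002, -1.0]]
force: [-0.1, 0.8, -0.3]
grip_width: 0.0259
```

```bash
cat >> det.py <<'E'
def kit(c,y=22.5):
    for ce,a in det(c,.014,200):
        d=ce-np.array([.54157,-.22443]); t=np.radians(y); print("  tray mm",np.round([1e3*(d@[np.cos(t),np.sin(t)]),1e3*(d@[-np.sin(t),np.cos(t)])],1),"dang",round(a-y,1))
E
python3 -c "
from det import *
st();c=shot('wrist','w9'); kit(c); to(.5184,.2206,.14,-117,False)"
```

```text
{'time_s': 30.0, 'eef_pos': [0.4806, -0.3021, 0.1271], 'eef_rot': [[0.9237, 0.3831, -0.0014], [0.3831, -0.9237, 0.0013], [-0.0008, -0.0018, -1.0]], 'force': [-0.1492, 0.7944, -0.2737], 'grip_width': 0.0259, 'q': [-0.638, 0.3219, 1.8481, 0.0003, 0.9735, 0.5395]}
c [ 0.5161 -0.2338] ang 22.2 size [15.2 36.3] area 652
c [ 0.5359 -0.2795] ang 22.1 size [14.4 36.2] area 644
  tray mm [-27.2   1.1] dang -0.3
  tray mm [-26.3 -48.7] dang -0.4
move [0.2353, -0.468, -0.0125] turn 49.5 q6 30.9
```

```bash
python3 -c "
from det import *
to(.543,.2355,.12,-118,False)"
```

```text
move [0.2637, -0.4723, 0.0075] turn 50.5 q6 30.9
```

Request:
arm_command(series=[[0.264,-0.472,0,50.5],[0.264,-0.472,0,50.5],[0.264,-0.472,0,50.5],[0.264,-0.472,0,50.5],[0.264,-0.472,0,50.5],[0.264,-0.472,0,50.5],[0.264,-0.472,0,50.5],[0.264,-0.472,0,50.5],[0.264,-0.472,0,50.5],[0.264,-0.472,0,50.5],[0.264,-0.472,0.02,50.5],[0.264,-0.472,0.06,50.5]])

```text
time_s: 31.25
eef_pos: [0.5488, 0.2413, 0.0713]
eef_rot: [[0.885, -0.465, 0.011], [-0.465, -0.885, 0.005], [0.007, -0.01, -1.0]]
force: [2.0, -0.4, 0.2]
grip_width: 0.0258
```

Request:
arm_command(series=[[0,0,0,0],[0,0,0,0],[0,0,0,0],[0,0,0,0]])

```text
time_s: 31.65
eef_pos: [0.5457, 0.2339, 0.0704]
eef_rot: [[0.883, -0.47, 0.004], [-0.47, -0.883, 0.001], [0.003, -0.003, -1.0]]
force: [-0.1, 0.1, -0.1]
grip_width: 0.0262
```

```bash
python3 -c "
from det import *
c=shot('wrist','w10',(100,100,420,340),2.4); st(); det(c); cu_blobs(c)"
```

```text
{'time_s': 31.7, 'eef_pos': [0.5458, 0.2339, 0.0706], 'eef_rot': [[0.8825, -0.4704, 0.0039], [-0.4704, -0.8825, 0.0012], [0.0029, -0.0029, -1.0]], 'force': [-0.4298, -0.5389, -0.1599], 'grip_width': 0.0259, 'q': [0.3316, 0.4433, 1.8135, -0.0002, 0.8807, 2.3922]}
c [0.5612 0.2004] ang -36.9 size [15.2 36.4] area 898
c [0.5801 0.2317] ang -110.4 size [15.3 35.5] area 893
c [0.545  0.2342] ang -28.6 size [14.6 37.8] area 801
cu [0.5683 0.1954] 443
cu [0.5774 0.2237] 419
cu [0.5528 0.23  ] 407
```

View pics/w10.png

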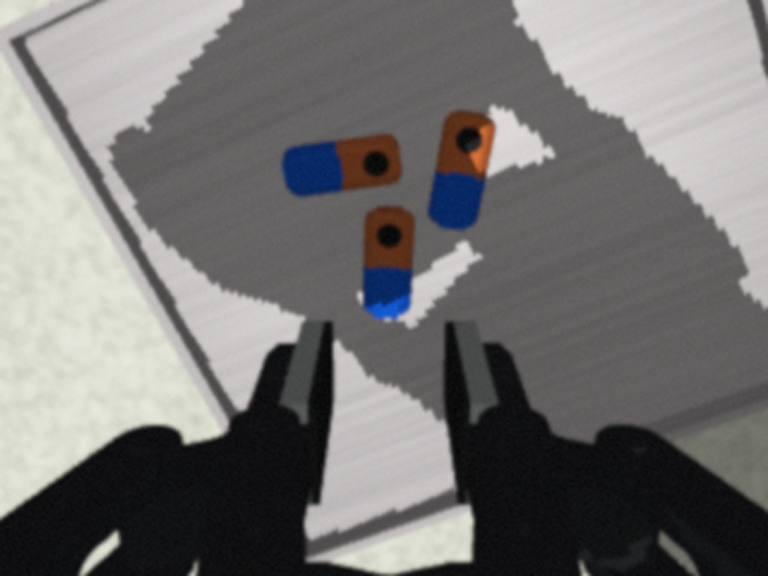

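C sits centred and aligned between the fingers, with clear room to its neighbours. Detected at (0.545, 0.2342), angle −28.6°.

```bash
python3 -c "
from det import *
to(.5437,.2349,.0065,-118.6,False)"
```

```text
move [-0.0025, 0.0002, 0.0641] turn 0.5 q6 137.1
```

Request:
arm_command(series=[[-0.0025,0,0.03,0.5],[-0.0025,0,0.05,0.5],[-0.0025,0,0.06,0.5],[-0.0025,0,0.064,0.5],[-0.0025,0,0.064,0.5],[-0.0025,0,0.064,0.5],[-0.0025,0,0.064,0.5]])

```text
time_s: 32.4
eef_pos: [0.5429, 0.2358, 0.0055]
eef_rot: [[0.879, -0.477, 0.002], [-0.477, -0.879, 0.001], [0.002, -0.002, -1.0]]
force: [0.4, -0.5, -1.4]
grip_width: 0.0259
```

Request:
arm_command(series=[[0,0,0,0],[0,0,0,0],[0,0,0,0],[0,0,0,0],[0,0,0,0]], grip=0.005)

```text
time_s: 32.9
eef_pos: [0.5427, 0.2358, 0.0054]
eef_rot: [[0.879, -0.477, 0.002], [-0.477, -0.879, 0.0], [0.001, -0.001, -1.0]]
force: [-1.2, -1.1, 6.5]
grip_width: 0.0139
```

Request:
arm_command(series=[[0,0,-0.03,0],[0,0,-0.07,0],[0,0,-0.11,0],[0,0,-0.11,0],[0,0,-0.11,0],[0,0,-0.11,0]])

```text
time_s: 33.5
eef_pos: [0.5403, 0.235, 0.1127]
eef_rot: [[0.879, -0.477, -0.003], [-0.477, -0.879, -0.001], [-0.002, 0.002, -1.0]]
force: [-1.2, -0.4, 0.4]
grip_width: 0.0138
```

```bash
python3 -c "
from h import *
st();to(.4993,-.1878,.115,-67.5,False)"
```

```text
{'time_s': 33.5, 'eef_pos': [0.5403, 0.235, 0.1127], 'eef_rot': [[0.8791, -0.4767, -0.003], [-0.4767, -0.8791, -0.0011], [-0.0022, 0.0024, -1.0]], 'force': [-1.2351, -0.431, 0.4378], 'grip_width': 0.0138, 'q': [0.3364, 0.3793, 1.8027, 0.0, 0.9629, 2.4041]}
move [0.1656, 0.3912, -0.0017] turn -51.0 q6 137.7
```

Request:
arm_command(series=[[0.166,0.391,0,-51],[0.166,0.391,0,-51],[0.166,0.391,0,-51],[0.166,0.391,0,-51],[0.166,0.391,0,-51],[0.166,0.391,0,-51],[0.166,0.391,0,-51],[0.166,0.391,0,-51],[0.166,0.391,0,-51],[0.166,0.391,0.03,-51],[0.166,0.391,0.06,-51],[0.166,0.391,0.07,-51]])

```text
time_s: 34.7
eef_pos: [0.4966, -0.186, 0.0394]
eef_rot: [[0.924, 0.382, -0.009], [0.382, -0.924, 0.004], [-0.007, -0.008, -1.0]]
force: [-0.9, 0.1, 0.2]
grip_width: 0.0138
```

Request:
arm_command(series=[[0,0,0,0],[0,0,0,0],[0,0,0,0],[0,0,0,0]])

```text
time_s: 35.1
eef_pos: [0.5026, -0.1875, 0.0457]
eef_rot: [[0.923, 0.384, 0.003], [0.384, -0.923, -0.001], [0.002, 0.002, -1.0]]
force: [0.2, -0.0, -0.4]
grip_width: 0.0138
```

```bash
cat >> det.py <<'E'
def held(c,s):
    z=s['eef_pos'][2]+.0065; H,S,V=cv2.split(cv2.cvtColor(c["image"],cv2.COLOR_BGR2HSV)); cu=((H<18)&(S>110)&(V>40)).astype(np.uint8); cu[:190]=0
    n,lab,stt,ce=cv2.connectedComponentsWithStats(cu); i=1+np.argmax(stt[1:,4]); R=np.array(s['eef_rot'])
    d=R.T@(ray(c,ce[i],z)-s['eef_pos']); print("held: link centre ahead of TCP mm",round(1e3*d[0]-10.1,1),"across(tool y)",round(1e3*d[1],1),stt[i])
E
python3 -c "
from det import *
s=st(); c=shot('wrist','w11'); held(c,arm.sense()); to(.4993,-.1878,.0085,-67.5,False)"
```

```text
{'time_s': 35.1, 'eef_pos': [0.5026, -0.1875, 0.0457], 'eef_rot': [[0.9234, 0.3839, 0.0026], [0.3839, -0.9234, -0.0012], [0.0019, 0.0021, -1.0]], 'force': [0.2043, -0.0462, -0.3666], 'grip_width': 0.0138, 'q': [-0.4382, 0.3945, 1.9562, -0.0, 0.788, 0.7386]}
held: link centre ahead of TCP mm 2.6 across(tool y) -0.6 [248 212  29  37 817]
move [-0.0031, -0.001, 0.0371] turn 0.1 q6 42.3
```

Request:
arm_command(series=[[-0.0044,-0.001,0.012,0],[-0.0044,-0.001,0.022,0],[-0.0044,-0.001,0.03,0],[-0.0044,-0.001,0.034,0],[-0.0044,-0.001,0.0365,0],[-0.0044,-0.001,0.0365,0],[-0.0044,-0.001,0.0365,0]])

```text
time_s: 35.85
eef_pos: [0.4959, -0.1877, 0.0092]
eef_rot: [[0.924, 0.383, -0.004], [0.383, -0.924, 0.002], [-0.003, -0.003, -1.0]]
force: [-6.2, 2.7, 16.8]
grip_width: 0.014
```

```bash
python3 -c "
from det import *
weigh(2);st();to(.4993,-.1878,.009,-67.5,False)"
```

```text
force [-6.15  2.07 16.34] sd [0.23 0.01 0.4 ]
{'time_s': 35.95, 'eef_pos': [0.4959, -0.1877, 0.0092], 'eef_rot': [[0.9237, 0.3832, -0.0034], [0.3832, -0.9237, 0.0014], [-0.0026, -0.0026, -1.0]], 'force': [-6.3803, 2.0779, 16.7465], 'grip_width': 0.0141, 'q': [-0.4439, 0.4541, 1.9707, -0.0003, 0.7205, 0.7339]}
move [0.0031, 0.0014, 0.0002] turn 0.0 q6 42.0
```

Too far back: a finger is resting on a rib. I'll lift, shift forward and try again.

Request:
arm_command(series=[[0,0,-0.006,0],[0.001,0.0008,-0.008,0],[0.0025,0.0008,-0.008,0],[0.0025,0.0008,-0.008,0],[0.0025,0.0008,-0.008,0]])

```text
time_s: 36.45
eef_pos: [0.4992, -0.1877, 0.0153]
eef_rot: [[0.924, 0.383, -0.001], [0.383, -0.924, 0.0], [-0.001, -0.001, -1.0]]
force: [-0.4, 0.1, -0.1]
grip_width: 0.0138
```

```bash
python3 -c "
from det import *
c=shot('wrist','w12');s=st();held(c,s);to(.4993,-.1878,.0085,-67.5,False)"
```

```text
{'time_s': 36.5, 'eef_pos': [0.4992, -0.1877, 0.0153], 'eef_rot': [[0.9237, 0.3831, -0.0007], [0.3831, -0.9237, 0.0003], [-0.0005, -0.0006, -1.0]], 'force': [0.3526, -0.2878, -0.6609], 'grip_width': 0.0135, 'q': [-0.4414, 0.4458, 1.9653, 0.0, 0.7312, 0.7362]}
held: link centre ahead of TCP mm 2.9 across(tool y) 91.0 [418 213  34  34 832]
move [0.0001, 0.0001, 0.0068] turn 0.0 q6 42.2
```

Request:
arm_command(series=[[-0.001,0,0.003,0],[-0.001,0,0.006,0],[-0.001,0,0.007,0],[-0.001,0,0.007,0],[-0.001,0,0.007,0]])

```text
time_s: 37.0
eef_pos: [0.4986, -0.1882, 0.0088]
eef_rot: [[0.924, 0.383, 0.0], [0.383, -0.924, 0.0], [0.0, 0.0, -1.0]]
force: [0.0, 0.7, 0.3]
grip_width: 0.0139
```

```bash
python3 -c "
from det import *
weigh(2);st();to(.4993,-.1878,.009,-67.5,False)"
```

```text
force [0.31 0.59 0.27] sd [0.14 0.49 0.19]
{'time_s': 37.1, 'eef_pos': [0.4986, -0.1882, 0.0088], 'eef_rot': [[0.9237, 0.383, 0.0002], [0.383, -0.9237, 0.0], [0.0002, 0.0001, -1.0]], 'force': [0.17, 0.1043, 0.4631], 'grip_width': 0.0135, 'q': [-0.4427, 0.4569, 1.9673, 0.0001, 0.7172, 0.7349]}
move [0.0008, -0.0001, -0.0002] turn 0.0 q6 42.1
```

No contact force worth noting. Release and retreat.

Request:
arm_command(series=[[0,0,0.001,0],[0,0,0.001,0],[0,0,0.001,0],[0,0,-0.02,0],[0,0,-0.05,0],[-0.03,0,-0.09,0],[-0.06,0,-0.12,0],[-0.06,0,-0.12,0],[-0.06,0,-0.12,0],[-0.06,0,-0.12,0]], grip=0.026)

```text
time_s: 38.1
eef_pos: [0.4427, -0.2107, 0.1278]
eef_rot: [[0.924, 0.383, -0.001], [0.383, -0.924, 0.001], [-0.001, -0.001, -1.0]]
force: [-0.6, -0.2, 0.8]
grip_width: 0.0263
```

```bash
python3 -c "
from det import *
st();c=shot('wrist','w13'); kit(c); to(.58,.233,.12,160,False)
to(.58,.233,.12,-20,False)"
```

```text
{'time_s': 38.1, 'eef_pos': [0.4427, -0.2107, 0.1278], 'eef_rot': [[0.9237, 0.3831, -0.0013], [0.3831, -0.9237, 0.0011], [-0.0008, -0.0015, -1.0]], 'force': [-0.6328, -0.2253, 0.7571], 'grip_width': 0.0263, 'q': [-0.5331, 0.1835, 2.0258, 0.0003, 0.934, 0.6444]}
c [ 0.5008 -0.1869] ang 22.1 size [14.1 35.2] area 615
c [ 0.5161 -0.2326] ang 22.5 size [15.1 35.4] area 637
c [ 0.5354 -0.2781] ang 22.2 size [15.3 36.3] area 706
  tray mm [-23.3  50.3] dang -0.4
  tray mm [-26.7   2.2] dang 0.0
  tray mm [-26.2 -47.2] dang -0.3
move [0.2969, -0.3569, 0.0078] turn 132.5 q6 36.9
move [0.2969, -0.3569, 0.0078] turn -47.5 q6 36.9
```

Request:
arm_command(series=[[0.297,-0.357,0,-47.5],[0.297,-0.357,0,-47.5],[0.297,-0.357,0,-47.5],[0.297,-0.357,0,-47.5],[0.297,-0.357,0,-47.5],[0.297,-0.357,0,-47.5],[0.297,-0.357,0,-47.5],[0.297,-0.357,0,-47.5],[0.297,-0.357,0,-47.5],[0.297,-0.357,0,-47.5],[0.297,-0.357,0.02,-47.5],[0.297,-0.357,0.06,-47.5]])

```text
time_s: 39.35
eef_pos: [0.5836, 0.2346, 0.0701]
eef_rot: [[0.339, 0.941, 0.006], [0.941, -0.339, 0.002], [0.004, 0.005, -1.0]]
force: [1.0, 0.6, 0.4]
grip_width: 0.0257
```

Request:
arm_command(series=[[0,0,0,0],[0,0,0,0],[0,0,0,0],[0,0,0,0]])

```text
time_s: 39.75
eef_pos: [0.5823, 0.2325, 0.0709]
eef_rot: [[0.342, 0.94, 0.003], [0.94, -0.342, 0.001], [0.002, 0.003, -1.0]]
force: [-0.7, 0.5, -0.7]
grip_width: 0.026
```

```bash
python3 -c "
from det import *
c=shot('wrist','w14',(100,100,420,340),2.4); st(); det(c); cu_blobs(c);to(.58,.2317,.0065,-20.3)"
```

```text
{'time_s': 39.8, 'eef_pos': [0.5822, 0.2325, 0.0709], 'eef_rot': [[0.342, 0.9397, 0.0034], [0.9397, -0.342, 0.0011], [0.0022, 0.0028, -1.0]], 'force': [1.0322, -0.1468, -1.0991], 'grip_width': 0.0261, 'q': [0.3105, 0.4961, 1.7305, -0.0, 0.9114, 0.6595]}
c [0.5796 0.2329] ang -109.5 size [14.6 36.3] area 780
c [0.5637 0.2003] ang -36.6 size [16.2 30.8] area 584
cu [0.5769 0.2244] 307
cu [0.5687 0.1969] 332
cu [0.739  0.0176] 580
move [-0.0017, -0.002, 0.0644] turn 0.3 q6 37.8
```

Request:
arm_command(series=[[-0.001,-0.002,0.03,0],[-0.001,-0.002,0.05,0],[-0.001,-0.002,0.06,0],[-0.001,-0.002,0.0635,0],[-0.001,-0.002,0.0635,0],[-0.001,-0.002,0.0635,0],[-0.001,-0.002,0.0635,0]])

```text
time_s: 40.5
eef_pos: [0.5796, 0.2324, 0.0066]
eef_rot: [[0.342, 0.94, 0.002], [0.94, -0.342, 0.001], [0.002, 0.002, -1.0]]
force: [-0.2, 0.3, -1.1]
grip_width: 0.0258
```

Request:
arm_command(series=[[0,0,0,0],[0,0,0,0],[0,0,0,0],[0,0,0,0],[0,0,0,0]], grip=0.005)

```text
time_s: 41.0
eef_pos: [0.5794, 0.2323, 0.0065]
eef_rot: [[0.342, 0.94, 0.002], [0.94, -0.342, 0.001], [0.001, 0.002, -1.0]]
force: [-1.0, 0.9, 6.6]
grip_width: 0.014
```

Request:
arm_command(series=[[0,0,-0.03,0],[0,0,-0.07,0],[0,0,-0.11,0],[0,0,-0.14,0],[0,0,-0.14,0],[0,0,-0.14,0]])

```text
time_s: 41.6
eef_pos: [0.5786, 0.2321, 0.1457]
eef_rot: [[0.342, 0.94, 0.001], [0.94, -0.342, 0.0], [0.001, 0.001, -1.0]]
force: [0.7, 0.8, -0.4]
grip_width: 0.0137
```

```bash
python3 -c "
from h import *
st();to(.5647,-.2149,.14,112.5,False); to(.53,.1,.147,50,False)"
```

```text
{'time_s': 41.6, 'eef_pos': [0.5786, 0.2321, 0.1457], 'eef_rot': [[0.3416, 0.9398, 0.001], [0.9398, -0.3416, 0.0003], [0.0006, 0.0008, -1.0]], 'force': [0.7398, 0.777, -0.4409], 'grip_width': 0.0137, 'q': [0.3116, 0.3938, 1.704, -0.0, 1.0428, 0.6603]}
move [-0.4248, 0.1396, 0.0056] turn -132.5 q6 37.8
move [-0.1407, -0.0005, -0.0014] turn -70.0 q6 37.8
```

Request:
arm_command(series=[[-0.425,0.14,0,-132.5],[-0.425,0.14,0,-132.5],[-0.425,0.14,0,-132.5],[-0.425,0.14,0,-132.5],[-0.425,0.14,0,-132.5],[-0.425,0.14,0,-132.5],[-0.425,0.14,0,-132.5],[-0.425,0.14,0,-132.5],[-0.425,0.14,0,-132.5],[-0.425,0.14,0,-132.5],[-0.425,0.14,0,-132.5],[-0.425,0.14,0,-132.5]])

```text
time_s: 42.8
eef_pos: [0.5625, -0.2158, 0.142]
eef_rot: [[-0.981, 0.195, -0.005], [0.195, 0.981, 0.002], [0.006, 0.001, -1.0]]
force: [-0.0, 0.9, -0.6]
grip_width: 0.014
```

```bash
python3 -c "
from h import *
st();to(.5647,-.2149,.05,112.5,False)"
```

```text
{'time_s': 42.8, 'eef_pos': [0.5625, -0.2158, 0.142], 'eef_rot': [[-0.9807, 0.1953, -0.0051], [0.1953, 0.9807, 0.0025], [0.0055, 0.0014, -1.0]], 'force': [-0.0283, 0.8697, -0.5523], 'grip_width': 0.014, 'q': [-0.4386, 0.3654, 1.7526, 0.0001, 1.0294, -1.8129]}
move [-0.0025, 0.0012, 0.092] turn -33.8 q6 -103.9
```

Request:
arm_command(series=[[-0.0025,0.001,0.03,-32],[-0.0025,0.001,0.06,-32],[-0.0025,0.001,0.09,-32],[-0.0025,0.001,0.09,-32],[-0.0025,0.001,0.09,-32],[-0.0025,0.001,0.09,-32],[-0.0025,0.001,0.09,-32],[-0.0025,0.001,0.09,-32]])

```text
time_s: 43.6
eef_pos: [0.568, -0.215, 0.0559]
eef_rot: [[-0.937, -0.35, 0.001], [-0.35, 0.937, -0.001], [-0.001, -0.001, -1.0]]
force: [0.4, -0.0, -0.0]
grip_width: 0.0141
```

```bash
python3 -c "
from det import *
c=shot('wrist','w15',(120,70,400,270),2.6);st();to(.5647,-.2149,.03,112.5,False)"
```

```text
{'time_s': 43.65, 'eef_pos': [0.568, -0.215, 0.056], 'eef_rot': [[-0.9367, -0.35, 0.0013], [-0.35, 0.9367, -0.0006], [-0.001, -0.001, -1.0]], 'force': [-0.0798, -0.9814, -2.1677], 'grip_width': 0.0139, 'q': [-0.4335, 0.4879, 1.7819, 0.0, 0.8704, -2.3619]}
move [0.0031, 0.0012, 0.026] turn -2.0 q6 -135.3
```

View pics/w15.png

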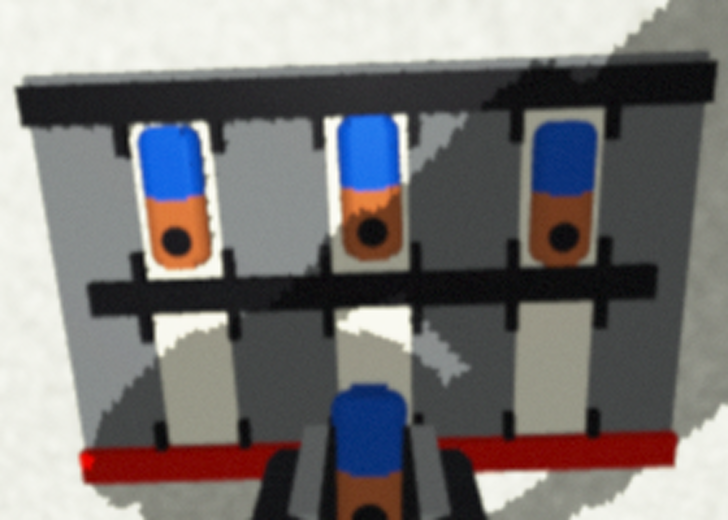

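Three links sit flat in their pockets, eyes toward red. Held link E's blue end is at (370,388) and its joint at (368,475). Pocket u2's patch runs from row 305 under the link.

Run:
```python
from det import *
c=load("w15"); s=2.6; T=np.array([.568,-.215,0]); tx=np.array([-.9367,-.35,0]); ty=np.array([-.35,.9367,0])
P=lambda x,y,z: ray(c,(120+x/s,70+y/s),z)
for n,x,y,z in(("blue end",370,390,.0615),("joint",368,475,.0615),("Lside",334,440,.0615),("Rside",405,440,.0615)):
  p=P(x,y,z)-T; print(n,(p@tx*1e3).round(1),(p@ty*1e3).round(1))
kit(c)
for n,q in(("u1",[(153,312),(228,310),(239,444),(166,446)]),("u3",[(516,302),(591,300),(588,433),(515,436)])):
  print(n,np.mean([P(*a,.006) for a in q],0).round(4))
```

```text
blue end 20.2 1.2
joint 0.7 0.8
Lside 8.9 -6.3
Rside 8.9 8.5
c [ 0.5162 -0.2332] ang 23.2 size [14.9 36.3] area 1154
c [ 0.5013 -0.1873] ang 21.8 size [15.2 36. ] area 1170
c [ 0.5359 -0.2782] ang 22.3 size [15.1 35.9] area 1155
c [ 0.5906 -0.206 ] ang 21.3 size [20.3 51.5] area 1476
  tray mm [-26.8   1.7] dang 0.7
  tray mm [-23.   49.7] dang -0.7
  tray mm [-25.8 -47.6] dang -0.2
  tray mm [52.4 -1.7] dang -1.2
u1 [ 0.5854 -0.2598  0.006 ]
u3 [ 0.547  -0.1663  0.006 ]
```

```bash
python3 -c "
from det import *
to(.5662,-.2144,.0095,112.5,False)"
```

```text
move [0.0016, 0.0012, 0.0465] turn -2.0 q6 -135.3
```

Request:
arm_command(series=[[0.0015,0.001,0.015,-2],[0.0015,0.001,0.028,-2],[0.0015,0.001,0.036,-2],[0.0015,0.001,0.036,-2],[0.0015,0.001,0.036,-2]])

```text
time_s: 44.15
eef_pos: [0.5657, -0.2143, 0.019]
eef_rot: [[-0.924, -0.383, -0.0], [-0.383, 0.924, 0.0], [0.0, 0.0, -1.0]]
force: [0.6, 0.4, -0.6]
grip_width: 0.0135
```

```bash
python3 -c "
from det import *
weigh(1);st();to(.5662,-.2144,.0088,112.5,False)"
```

```text
force [ 0.56  0.76 -0.92] sd [0. 0. 0.]
{'time_s': 44.2, 'eef_pos': [0.5661, -0.2145, 0.0195], 'eef_rot': [[-0.9238, -0.383, 0.0004], [-0.383, 0.9238, -0.0002], [-0.0003, -0.0004, -1.0]], 'force': [0.5563, 0.7583, -0.9165], 'grip_width': 0.014, 'q': [-0.4341, 0.542, 1.7922, -0.0, 0.8069, -2.3979]}
move [-0.0002, 0.0, 0.0107] turn 0.0 q6 -137.4
```

Request:
arm_command(series=[[0,0,0.005,0],[0,0,0.009,0],[0,0,0.0105,0],[0,0,0.0105,0],[0,0,0.0105,0]])

```text
time_s: 44.7
eef_pos: [0.5657, -0.2143, 0.0088]
eef_rot: [[-0.924, -0.383, 0.0], [-0.383, 0.924, -0.0], [-0.0, -0.0, -1.0]]
force: [-0.4, 0.1, -1.2]
grip_width: 0.0135
```

```bash
python3 -c "
from det import *
weigh(2);st()"
```

```text
force [ 0.52  0.09 -0.92] sd [0.56 0.15 0.18]
{'time_s': 44.8, 'eef_pos': [0.5658, -0.2143, 0.0088], 'eef_rot': [[-0.9237, -0.3832, 0.0001], [-0.3832, 0.9237, -0.0001], [-0.0001, -0.0001, -1.0]], 'force': [-0.0414, 0.2348, -1.0956], 'grip_width': 0.0142, 'q': [-0.4341, 0.559, 1.7934, 0.0, 0.789, -2.3981]}
```

Request:
arm_command(series=[[0,0,0,0],[0,0,0,0],[0,0,0,0],[0,0,-0.02,0],[0,0,-0.05,0],[-0.02,0,-0.09,0],[-0.04,0,-0.12,0],[-0.04,0,-0.12,0],[-0.04,0,-0.12,0],[-0.04,0,-0.12,0]], grip=0.03)

```text
time_s: 45.8
eef_pos: [0.6008, -0.1985, 0.127]
eef_rot: [[-0.924, -0.383, -0.004], [-0.383, 0.924, 0.001], [0.003, 0.003, -1.0]]
force: [-0.2, -0.3, 0.1]
grip_width: 0.0299
```

```bash
python3 -c "
from det import *
st();c=shot('wrist','w16'); kit(c); to(.5605,.2005,.13,54,False)"
```

```text
{'time_s': 45.8, 'eef_pos': [0.6008, -0.1985, 0.127], 'eef_rot': [[-0.9237, -0.3832, -0.0037], [-0.3832, 0.9237, 0.0012], [0.0029, 0.0026, -1.0]], 'force': [-0.1794, -0.3199, 0.1304], 'grip_width': 0.0299, 'q': [-0.3878, 0.4354, 1.6869, -0.0003, 1.0232, -2.3517]}
c [ 0.5356 -0.2787] ang 22.7 size [14.8 36.1] area 728
c [ 0.5163 -0.2333] ang 23.0 size [14.4 35.4] area 706
c [ 0.5011 -0.1872] ang 22.9 size [14.9 34.9] area 678
c [ 0.5709 -0.2115] ang -66.9 size [ 48.1 169.4] area 2613
  tray mm [-26.3 -47.9] dang 0.2
  tray mm [-26.7   1.4] dang 0.5
  tray mm [-23.1  49.9] dang 0.4
  tray mm [32.1  0.7] dang -89.4
move [-0.1158, 0.3839, -0.0026] turn 58.5 q6 -134.7
```

Request:
arm_command(series=[[-0.116,0.384,0,58.5],[-0.116,0.384,0,58.5],[-0.116,0.384,0,58.5],[-0.116,0.384,0,58.5],[-0.116,0.384,0,58.5],[-0.116,0.384,0,58.5],[-0.116,0.384,0,58.5],[-0.116,0.384,0,58.5],[-0.116,0.384,0,58.5],[-0.116,0.384,0.02,58.5],[-0.116,0.384,0.06,58.5],[-0.116,0.384,0.06,58.5]])

```text
time_s: 47.05
eef_pos: [0.5557, 0.1982, 0.0617]
eef_rot: [[-0.809, 0.587, -0.015], [0.587, 0.809, -0.004], [0.01, -0.012, -1.0]]
force: [-1.9, -0.1, -0.8]
grip_width: 0.0295
```

Request:
arm_command(series=[[0,0,0,0],[0,0,0,0],[0,0,0,0],[0,0,0,0]])

```text
time_s: 47.45
eef_pos: [0.564, 0.2002, 0.0705]
eef_rot: [[-0.809, 0.588, 0.003], [0.588, 0.809, 0.001], [-0.002, 0.002, -1.0]]
force: [0.3, -0.7, 0.1]
grip_width: 0.0304
```

```bash
python3 -c "
from det import *
c=shot('wrist','w17',(100,100,420,340),2.4); st(); (ce,a),*_=det(c); cu_blobs(c)
t=np.radians(a); e=ce+.0005*np.array([np.cos(t),np.sin(t)]); print(e); to(*e,.0065,a+90)"
```

```text
{'time_s': 47.5, 'eef_pos': [0.5638, 0.2002, 0.0703], 'eef_rot': [[-0.8091, 0.5876, 0.0025], [0.5876, 0.8091, 0.0007], [-0.0016, 0.0021, -1.0]], 'force': [0.7337, 0.0546, -0.8567], 'grip_width': 0.0299, 'q': [0.2685, 0.4517, 1.8013, 0.0, 0.8859, -0.6742]}
c [0.5603 0.2009] ang -36.7 size [15.  36.8] area 811
c [0.7668 0.2904] ang -20.7 size [ 57.7 135.4] area 4004
cu [0.5671 0.1955] 340
[0.56068085 0.20064054]
move [0.0029, -0.0017, 0.0638] turn 0.7 q6 -38.6
```

Request:
arm_command(series=[[0.003,-0.0017,0.03,0.5],[0.003,-0.0017,0.05,0.5],[0.003,-0.0017,0.06,0.5],[0.003,-0.0017,0.063,0.5],[0.003,-0.0017,0.063,0.5],[0.003,-0.0017,0.063,0.5],[0.003,-0.0017,0.063,0.5]])

```text
time_s: 48.2
eef_pos: [0.5604, 0.2008, 0.007]
eef_rot: [[-0.804, 0.594, 0.002], [0.594, 0.804, 0.001], [-0.001, 0.002, -1.0]]
force: [0.2, -0.3, -0.2]
grip_width: 0.0298
```

Request:
arm_command(series=[[0,0,0,0],[0,0,0,0],[0,0,0,0],[0,0,0,0],[0,0,0,0]], grip=0.005)

```text
time_s: 48.7
eef_pos: [0.5602, 0.2008, 0.0068]
eef_rot: [[-0.804, 0.594, 0.002], [0.594, 0.804, 0.0], [-0.001, 0.001, -1.0]]
force: [-0.1, -0.3, 5.6]
grip_width: 0.0135
```

Request:
arm_command(series=[[0,0,-0.03,0],[0,0,-0.07,0],[0,0,-0.11,0],[0,0,-0.14,0],[0,0,-0.14,0],[0,0,-0.14,0]])

```text
time_s: 49.3
eef_pos: [0.5594, 0.2006, 0.1462]
eef_rot: [[-0.804, 0.594, 0.001], [0.594, 0.804, 0.0], [-0.001, 0.001, -1.0]]
force: [-0.6, 0.1, 0.1]
grip_width: 0.0137
```

```bash
python3 -c "
from h import *
st();to(.547,-.1685,.14,112.5,False)"
```

```text
{'time_s': 49.3, 'eef_pos': [0.5594, 0.2006, 0.1462], 'eef_rot': [[-0.8042, 0.5944, 0.001], [0.5944, 0.8042, 0.0003], [-0.0006, 0.0008, -1.0]], 'force': [-0.5739, 0.1466, 0.1205], 'grip_width': 0.0137, 'q': [0.271, 0.3419, 1.7755, 0.0, 1.0232, -0.6633]}
move [-0.2094, -0.3041, 0.0061] turn -59.0 q6 -38.0
```

Request:
arm_command(series=[[-0.2094,-0.304,0,-59],[-0.2094,-0.304,0,-59],[-0.2094,-0.304,0,-59],[-0.2094,-0.304,0,-59],[-0.2094,-0.304,0,-59],[-0.2094,-0.304,0,-59],[-0.2094,-0.304,0,-59],[-0.2094,-0.304,0,-59],[-0.2094,-0.304,0,-59],[-0.2094,-0.304,0.04,-59],[-0.2094,-0.304,0.08,-59],[-0.2094,-0.304,0.09,-59]])

```text
time_s: 50.5
eef_pos: [0.5409, -0.1656, 0.0492]
eef_rot: [[-0.924, -0.383, -0.013], [-0.383, 0.924, 0.005], [0.01, 0.01, -1.0]]
force: [-0.7, -0.3, -0.5]
grip_width: 0.014
```

Request:
arm_command(series=[[0,0,0,0],[0,0,0,0],[0,0,0,0],[0,0,0,0]])

```text
time_s: 50.9
eef_pos: [0.5487, -0.1688, 0.0578]
eef_rot: [[-0.924, -0.383, 0.004], [-0.383, 0.924, -0.001], [-0.003, -0.003, -1.0]]
force: [0.1, -0.1, -0.5]
grip_width: 0.0136
```

```bash
python3 -c "
from det import *
c=shot('wrist','w18',(120,70,400,270),2.6);st();to(.547,-.1682,.02,112.5,False)"
```

```text
{'time_s': 50.95, 'eef_pos': [0.5484, -0.1688, 0.0576], 'eef_rot': [[-0.9236, -0.3834, 0.0031], [-0.3834, 0.9236, -0.0012], [-0.0024, -0.0023, -1.0]], 'force': [-0.6342, 0.2059, -0.2629], 'grip_width': 0.0137, 'q': [-0.3744, 0.4322, 1.8651, -0.0, 0.8409, -2.3387]}
move [0.0012, 0.0011, 0.0376] turn 0.0 q6 -134.0
```

View pics/w18.png

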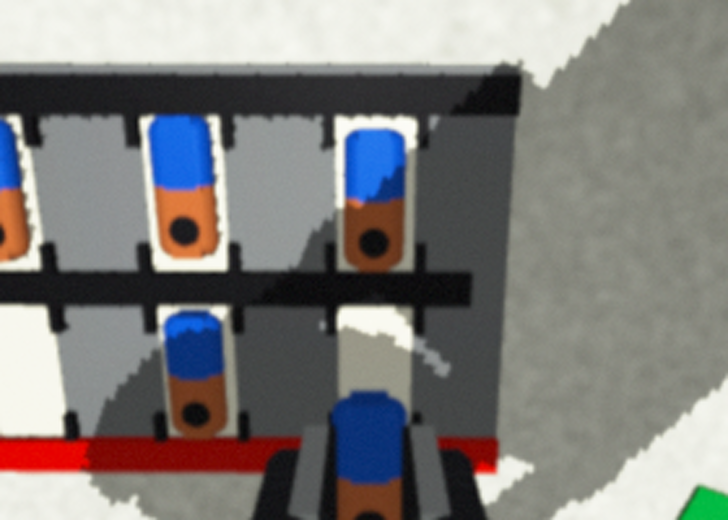

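E is flat in pocket u2. The held D (blue end (370,393), joint at row 481) lines up with pocket u1.

Request:
arm_command(series=[[0.0015,0.001,0.015,0],[0.0015,0.001,0.028,0],[0.0015,0.001,0.036,0],[0.0015,0.001,0.037,0],[0.0015,0.001,0.037,0]])

```text
time_s: 51.45
eef_pos: [0.5446, -0.1678, 0.0178]
eef_rot: [[-0.924, -0.383, -0.002], [-0.383, 0.924, 0.001], [0.001, 0.001, -1.0]]
force: [-0.2, 0.1, -0.6]
grip_width: 0.0139
```

```bash
python3 -c "
from det import *
weigh(1);st();to(.5464,-.1684,.0088,112.5,False)"
```

```text
force [ 0.33 -0.66 -0.7 ] sd [0. 0. 0.]
{'time_s': 51.5, 'eef_pos': [0.5451, -0.1681, 0.0184], 'eef_rot': [[-0.9237, -0.3831, -0.0005], [-0.3831, 0.9237, 0.0002], [0.0004, 0.0003, -1.0]], 'force': [0.3295, -0.6551, -0.7036], 'grip_width': 0.0137, 'q': [-0.3754, 0.4936, 1.877, -0.0, 0.7716, -2.3394]}
move [-0.0011, -0.0008, 0.0096] turn 0.0 q6 -134.0
```

Request:
arm_command(series=[[-0.001,-0.0005,0.005,0],[-0.001,-0.0005,0.008,0],[-0.001,-0.0005,0.0095,0],[-0.001,-0.0005,0.0095,0],[-0.001,-0.0005,0.0095,0]])

```text
time_s: 52.0
eef_pos: [0.5463, -0.1681, 0.0093]
eef_rot: [[-0.924, -0.383, 0.0], [-0.383, 0.924, 0.0], [-0.0, -0.0, -1.0]]
force: [-0.2, -0.7, -0.0]
grip_width: 0.014
```

```bash
python3 -c "
from det import *
weigh(2);st()"
```

```text
force [-0.01 -0.02 -0.23] sd [0.44 0.25 0.44]
{'time_s': 52.1, 'eef_pos': [0.5464, -0.1681, 0.0094], 'eef_rot': [[-0.9236, -0.3832, 0.0001], [-0.3832, 0.9236, -0.0001], [-0.0001, -0.0001, -1.0]], 'force': [-0.447, 0.2248, 0.2132], 'grip_width': 0.0136, 'q': [-0.3747, 0.5105, 1.8751, -0.0, 0.7558, -2.3388]}
```

Release, retreat, then move well clear for a final top view of everything (including the jar, which may have been knocked).

Request:
arm_command(series=[[0,0,0.0005,0],[0,0,0.0005,0],[0,0,0.0005,0],[0,0,-0.02,0],[0,0,-0.05,0],[0,0,-0.09,0],[0.0,0,-0.14,0],[0.02,0,-0.16,0],[0.06,0,-0.16,0],[0.12,0,-0.16,0],[0.17,0,-0.16,0],[0.2,0,-0.16,0]], grip=0.03)

```text
time_s: 53.3
eef_pos: [0.3592, -0.2449, 0.1692]
eef_rot: [[-0.924, -0.383, -0.001], [-0.383, 0.924, -0.0], [0.001, 0.0, -1.0]]
force: [-0.1, -0.9, 0.6]
grip_width: 0.03
```

```bash
python3 -c "
from det import *
st();c=shot('top','t2',(90,130,450,310),2.2);kit(c)"
```

```text
{'time_s': 53.3, 'eef_pos': [0.3592, -0.2449, 0.1692], 'eef_rot': [[-0.9235, -0.3835, -0.0006], [-0.3835, 0.9235, -0.0002], [0.0006, 0.0, -1.0]], 'force': [-0.1436, -0.9358, 0.6391], 'grip_width': 0.03, 'q': [-0.6983, 0.0112, 2.1174, -0.0007, 1.0133, -2.6623]}
c [0.8278 0.3593] ang -154.3 size [119.5 196.7] area 3461
c [ 0.5725 -0.2088] ang -67.5 size [ 46.8 168.9] area 561
  tray mm [487.8 429.8] dang -176.8
  tray mm [34.6  2.6] dang -90.0
```

View pics/t2.png

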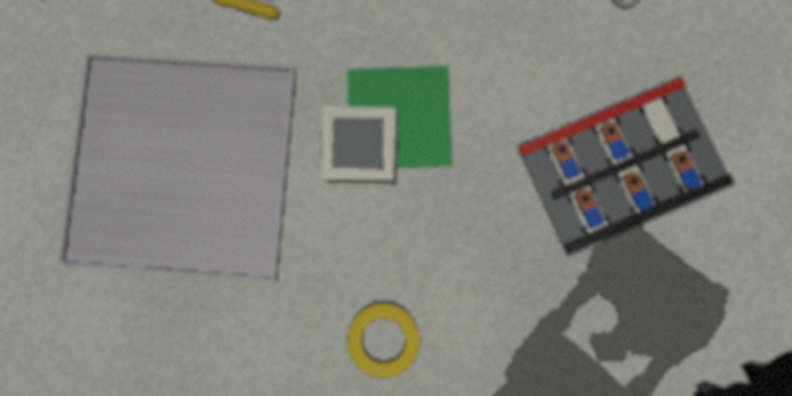

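All five links are in their pockets and the sorting tray is empty. The jar has been knocked to the mat's corner, with its top at (322–396, 107–181), so I'll put it back.

Run:
```python
from h import *
c=load("t2"); P=lambda x,y,z: ray(c,(90+x/2.2,130+y/2.2),z)
q=[P(*a,.064) for a in((322,107),(396,107),(395,181),(323,181))]; print(np.round(q,4)); m=np.mean(q,0); print(m)
print("mat",np.mean([P(*a,.002) for a in((348,69),(448,66),(452,164))],0).round(4))
to(m[0],m[1],.18,90,False)
```

```text
[[ 0.5927  0.0615  0.064 ]
 [ 0.5915 -0.0058  0.064 ]
 [ 0.5241 -0.0039  0.064 ]
 [ 0.525   0.0606  0.064 ]]
[0.55830876 0.0280776  0.064     ]
mat [ 0.6115 -0.0251  0.002 ]
move [-0.293, 0.175, -0.013] turn 22.5 q6 -152.7
```

Request:
arm_command(series=[[-0.293,0.175,-0.01,22.5],[-0.293,0.175,-0.01,22.5],[-0.293,0.175,-0.01,22.5],[-0.293,0.175,-0.01,22.5],[-0.293,0.175,-0.01,22.5],[-0.293,0.175,-0.01,22.5],[-0.293,0.175,-0.01,22.5],[-0.293,0.175,-0.01,22.5],[-0.293,0.175,-0.01,22.5],[-0.293,0.175,-0.01,22.5],[-0.293,0.175,-0.01,22.5]], grip=0.0854, force=60)

```text
time_s: 54.45
eef_pos: [0.5639, 0.0278, 0.1788]
eef_rot: [[-1.0, 0.001, -0.002], [0.001, 1.0, -0.0], [0.002, -0.0, -1.0]]
force: [-0.4, -0.1, 0.4]
grip_width: 0.0856
```

```bash
python3 -c "
from det import *
st();c=shot('wrist','w20',(100,60,420,300),2.4);to(.5583,.028,.033,90,False)"
```

```text
{'time_s': 54.45, 'eef_pos': [0.5639, 0.0278, 0.1788], 'eef_rot': [[-1.0, 0.0009, -0.0017], [0.0009, 1.0, -0.0005], [0.0017, -0.0005, -1.0]], 'force': [-0.3823, -0.1447, 0.4454], 'grip_width': 0.0856, 'q': [-0.0276, 0.2502, 1.8219, -0.0006, 1.0711, -1.5971]}
move [0.0055, 0.0004, 0.146] turn -0.1 q6 -91.5
```

View pics/w20.png

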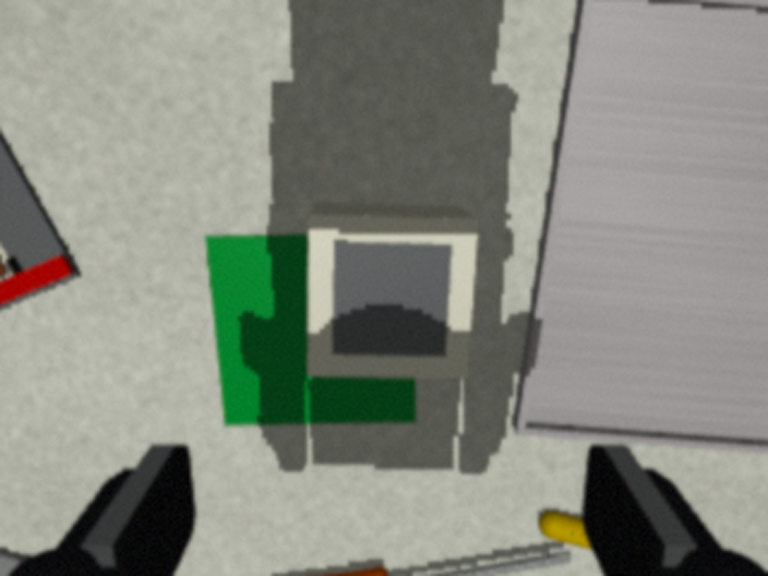

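The jar still stands mouth-down, square to the world axes. Its top corners are at (307,228), (478,234), (469,378) and (307,378).

Run:
```python
from h import *
c=load("w20"); P=lambda x,y,z: ray(c,(100+x/2.4,60+y/2.4),z)
q=[P(*a,.064) for a in((307,228),(478,234),(469,378),(307,378))]; print(np.round(q,4)); m=np.mean(q,0); print(m)
print("mat edge x far",P(225,424,.002)[:2],P(207,237,.002)[:2],P(415,421,.002)[:2])
to(m[0],m[1],.033,90,False)
```

```text
[[ 0.5299 -0.003   0.064 ]
 [ 0.5323  0.0629  0.064 ]
 [ 0.5922  0.0615  0.064 ]
 [ 0.5922 -0.0053  0.064 ]]
[0.56163013 0.02902614 0.064     ]
mat edge x far [ 0.64392066 -0.05730068] [ 0.5450458  -0.05859555] [0.64223459 0.04213119]
move [0.0022, 0.0014, 0.146] turn -0.1 q6 -91.5
```

Request:
arm_command(series=[[0.003,0.001,0.04,0],[0.003,0.001,0.08,0],[0.003,0.001,0.11,0],[0.003,0.001,0.13,0],[0.003,0.001,0.14,0],[0.003,0.001,0.145,0],[0.003,0.001,0.145,0],[0.003,0.001,0.145,0]])

```text
time_s: 55.3
eef_pos: [0.5633, 0.0298, 0.0356]
eef_rot: [[-1.0, -0.0, 0.002], [-0.0, 1.0, -0.0], [-0.002, -0.0, -1.0]]
force: [-0.4, 0.1, 0.5]
grip_width: 0.0852
```

Request:
arm_command(series=[[0,0,0,0],[0,0,0,0],[0,0,0,0],[0,0,0,0],[0,0,0,0],[0,0,0,0],[0,0,0,0]], grip=0.05)

```text
time_s: 56.0
eef_pos: [0.5646, 0.0301, 0.0362]
eef_rot: [[-1.0, -0.001, 0.005], [-0.001, 1.0, -0.0], [-0.005, -0.0, -1.0]]
force: [1.1, -0.9, 5.4]
grip_width: 0.0649
```

Request:
arm_command(series=[[0,0,-0.01,0],[0,0,-0.02,0],[0,0,-0.03,0],[0,0,-0.03,0],[0,0,-0.03,0],[0,0,-0.03,0]])

```text
time_s: 56.6
eef_pos: [0.5616, 0.0302, 0.0639]
eef_rot: [[-1.0, -0.001, -0.001], [-0.001, 1.0, 0.0], [0.001, 0.0, -1.0]]
force: [0.2, -0.1, -2.5]
grip_width: 0.0648
```

```bash
python3 -c "
from h import *
weigh(6);st();to(.594,-.0085,.062,90,False)"
```

```text
force [-0.17 -0.25 -1.33] sd [0.46 0.57 0.52]
{'time_s': 56.9, 'eef_pos': [0.5619, 0.0301, 0.0639], 'eef_rot': [[-1.0, -0.0005, -0.0007], [-0.0005, 1.0, 0.0], [0.0007, 0.0, -1.0]], 'force': [-0.7162, 0.1711, -0.6749], 'grip_width': 0.065, 'q': [-0.0238, 0.4068, 1.8869, -0.0, 0.8486, -1.5951]}
move [-0.0321, -0.0387, 0.0019] turn 0.0 q6 -91.4
```

Request:
arm_command(series=[[-0.016,-0.02,0,0],[-0.032,-0.0387,0,0],[-0.032,-0.0387,0,0],[-0.032,-0.0387,0.005,0],[-0.032,-0.0387,0.012,0],[-0.032,-0.0387,0.018,0],[-0.032,-0.0387,0.022,0],[-0.032,-0.0387,0.025,0],[-0.032,-0.0387,0.027,0],[-0.032,-0.0387,0.028,0],[-0.032,-0.0387,0.028,0]])

```text
time_s: 58.0
eef_pos: [0.5941, -0.0081, 0.0378]
eef_rot: [[-1.0, -0.001, -0.001], [-0.001, 1.0, 0.001], [0.001, 0.001, -1.0]]
force: [-4.3, 0.7, 7.7]
grip_width: 0.0651
```

```bash
python3 -c "
from h import *
weigh(3);st()"
```

```text
force [-3.08  0.78  6.76] sd [0.4  0.26 0.49]
{'time_s': 58.15, 'eef_pos': [0.5941, -0.0081, 0.0378], 'eef_rot': [[-1.0, -0.0006, -0.0009], [-0.0006, 1.0, 0.0006], [0.0009, 0.0006, -1.0]], 'force': [-2.7653, 0.8766, 6.589], 'grip_width': 0.065, 'q': [-0.0872, 0.4969, 1.8164, 0.0007, 0.8293, -1.6591]}
```

Firm contact on the mat. Release, rise, move clear.

Request:
arm_command(series=[[0,0,0,0],[0,0,0,0],[0,0,0,0],[0,0,0,0],[0,0,-0.02,0],[0,0,-0.06,0],[0,0,-0.1,0],[0,0,-0.14,0],[0,0,-0.16,0],[0,0,-0.16,0]], grip=0.0854)

```text
time_s: 59.15
eef_pos: [0.5974, -0.0089, 0.2009]
eef_rot: [[-1.0, -0.001, 0.009], [-0.001, 1.0, -0.001], [-0.009, -0.001, -1.0]]
force: [1.1, -0.2, -0.1]
grip_width: 0.0858
```

Request:
arm_command(series=[[0.25,0.1,0,0],[0.25,0.1,0,0],[0.25,0.1,0,0],[0.25,0.1,0,0],[0.25,0.1,0,0],[0.25,0.1,0,0],[0.25,0.1,0,0],[0.25,0.1,0,0]])

```text
time_s: 59.95
eef_pos: [0.344, 0.0913, 0.1956]
eef_rot: [[-1.0, -0.001, -0.0], [-0.001, 1.0, -0.0], [0.0, -0.0, -1.0]]
force: [1.3, 0.8, 0.3]
grip_width: 0.0854
```

```bash
python3 -c "
from det import *
st();c=shot('top','t3',(90,70,450,310),2.2)"
```

```text
{'time_s': 59.95, 'eef_pos': [0.344, 0.0913, 0.1956], 'eef_rot': [[-1.0, -0.0014, -0.0], [-0.0014, 1.0, -0.0003], [0.0, -0.0003, -1.0]], 'force': [1.3148, 0.8098, 0.3305], 'grip_width': 0.0854, 'q': [0.1371, -0.2053, 2.2509, -0.0004, 1.096, -1.4349]}
```

View pics/t3.png

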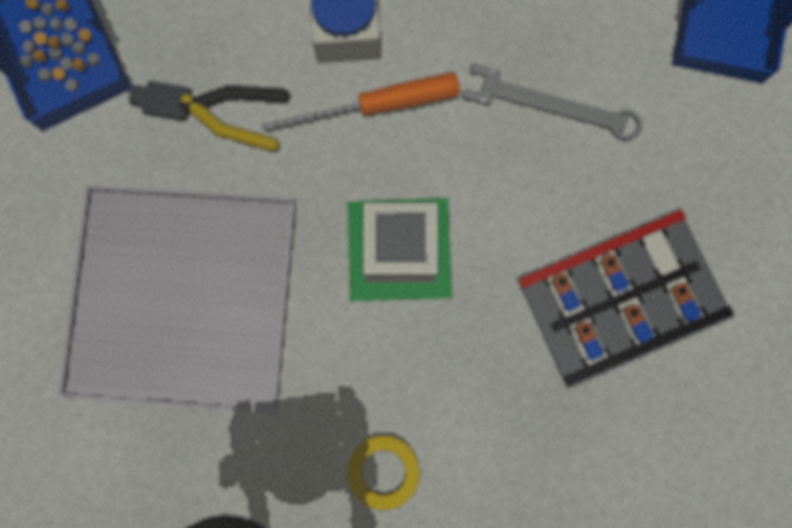

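The jar is centred on the mat, five links sit in pockets, the tray is empty and the bystanders haven't moved. One close look at the red-side row before handing in.

```bash
python3 -c "
from det import *
to(.47,-.25,.15,90,False)"
```

```text
move [-0.1249, -0.3412, 0.0461] turn 0.0 q6 -82.2
```

Request:
arm_command(series=[[-0.24,-0.29,-0.02,0],[-0.24,-0.29,-0.02,0],[-0.24,-0.29,-0.02,0],[-0.24,-0.29,-0.02,0],[-0.24,-0.29,-0.02,0],[-0.24,-0.29,-0.02,0],[-0.24,-0.29,-0.02,0],[-0.24,-0.29,-0.02,0],[-0.24,-0.29,-0.02,0],[-0.24,-0.29,-0.02,0]])

```text
time_s: 61.0
eef_pos: [0.5845, -0.1999, 0.2147]
eef_rot: [[-1.0, 0.002, -0.002], [0.002, 1.0, 0.001], [0.002, 0.001, -1.0]]
force: [0.2, 0.6, -0.4]
grip_width: 0.0853
```

```bash
python3 -c "
from det import *
st();c=shot('wrist','w21',(130,60,410,270),2.8)"
```

```text
{'time_s': 61.0, 'eef_pos': [0.5845, -0.1999, 0.2147], 'eef_rot': [[-1.0, 0.0016, -0.0019], [0.0016, 1.0, 0.001], [0.0019, 0.001, -1.0]], 'force': [0.1959, 0.6013, -0.3643], 'grip_width': 0.0853, 'q': [-0.4002, 0.311, 1.665, 0.0002, 1.1677, -1.9694]}
```

Limit reached, so I'll check numerically, masking the red out by hue.

Run:
```python
from det import *
c=load("w21"); H,S,V=cv2.split(cv2.cvtColor(c["image"],cv2.COLOR_BGR2HSV))
t=np.radians(22.51); ys,xs=np.mgrid[:384,:512]
W=np.array([ray(c,(x,y),.014)[:2] for y,x in zip(ys.ravel(),xs.ravel())])-[.54157,-.22443]
u=(1e3*(W@[np.cos(t),np.sin(t)])).reshape(H.shape); v=(1e3*(W@[-np.sin(t),np.cos(t)])).reshape(H.shape)
m=((H>4)&(H<18)&(S>100)&(V>40))|((H>100)&(H<128)&(S>130)&(V>40))
for px in(-25,25):
  for py in(50,0,-50):
    k=m&(abs(u-px)<23)&(abs(v-py)<13)
    if k.sum()<60: print(px,py,"empty",k.sum()); continue
    r=cv2.minAreaRect(np.c_[u[k]-px,v[k]-py].astype(np.float32)); bl=k&(H>90); cu=k&(H<20)
    print(px,py,"centre",np.round(r[0],1),"size",np.round(r[1],1),"ang",round(r[2],1),"cu-blue along",round(u[cu].mean()-u[bl].mean(),1))
```

```text
-25 50 centre [1.9 0.4] size [14.7 34.6] ang 89.9 cu-blue along 17.4
-25 0 centre [-2.2  1.9] size [36.7 14.6] ang 0.3 cu-blue along 18.4
-25 -50 centre [-1.5  2.3] size [37.  14.9] ang 0.7 cu-blue along 18.5
25 50 centre [2.4 1. ] size [36.2 15. ] ang 2.5 cu-blue along 18.3
25 0 centre [1.5 1.2] size [14.7 37.5] ang 88.8 cu-blue along 18.1
25 -50 empty 4
```

```bash
python3 -c "
from h import *
print(arm.job_done())"
```

```text
the job is handed in; nothing more can be done
None
```

The job is done and handed in at about 61 s: the jar is empty and mouth-down on the green mat, and all five links are in the kit tray. No verdict is reported.

- **Jar:** I shook it mouth-down over the sorting tray. Its weight fell from about 3.4 N to 1.5 N and stayed there through the last two shakes, which fits five links. While I was placing links the jar got knocked to the mat's corner. I picked it up, put it back in the centre of the mat, and the last top view confirmed it there. It weighed about 1.4 N then.
- **Links:** All five lie in their own pockets, copper eye towards the red edge. The sixth pocket is empty and no links are left in the sorting tray.
- **Last checks:** The final measurement put every link within about 2.5 mm of its pocket's centre, at full flat length and turned no more than 2.5°. The bystanders were where they started in the last top view.
- **What went less well:** On one placing a finger pressed on a pocket rib with about 17 N, so I lifted and redid it. My close-up of the last link couldn't be viewed because the picture limit was reached, so I checked that link by image code only. The wrist camera's estimates of pocket position differed by about 2 mm between opposite views.

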